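# Close down the model railway bench

## Robot

A 6-joint arm with a two-finger parallel gripper is mounted at the origin on the work surface. World frame = base frame: x ahead of the robot, y to its left, z up, the work surface at z = 0. Lengths are in m, angles in rad, forces in N, time in s.
With the tool pointing down it reaches from about 0.35 to 0.775 m from the base axis. Payload 5.5 kg.
Tool frame: the origin (TCP) lies on the centre line of the jaws, within the pads' length; the fingertips stand 11 mm ahead of it and the grasp point (between the pads) lies 8 mm behind it; z points along the fingers, y is the line along which they close (so a half turn about z gives the same grasp; the last joint's range is limited). The gripper opens to 85 mm and grips with 20 to 120 N. Pads are 22 mm wide; open, the fingers measure 114 mm over their backs; the gripper's body (76 mm by 85 mm) begins 54 mm behind the grasp point. The pads swing forward as they close: fully open they stand 13 mm farther back than shut.
Start: joints at [-1.332, 0.313, 0.046, 1.304, 0, 1.431], TCP at [0.213, -0.534, 0.242] pointing down, gripper open.
Joint ranges: [-2.76, 2.76], [-0.86, 1.69], [-1.03, 1.26], [-2.2, 2.34], [-1.47, 1.5], [-3.14, 3.14]. Speed limits (rad/s): [2.57, 2.57, 3.14, 3.14, 3.14, 3.14].

## Interface

Orientations are given as a unit quaternion [w, x, y, z].
In Python, from workcell import env, viewer, order, models gives the robot as it stands.
- The arm moves only by the tool drive_tool, never from a script. Its argument "series" is a list that holds one entry, the list of rows, each a list of 6 numbers: the shift along the tool's x, y, z each as a share of 120 mm, from -1 to 1, then the turn, a rotation vector about the tool's x, y, z each as a share of 180 degrees, from -1 to 1. A call has 1 to 20 rows; each row shifts and turns the commanded pose from where the row before left it, along the tool's axes as they then stand; what a row does not reach is not made up. A row lasts 1/8 s, in which the tool goes at most 62.5 mm and 10.7 degrees, less where a joint would pass 70% of its speed; a pose out of reach is approached as far as the arm can. A call with a number of a shift or a turn outside -1 to 1 is refused whole. A call with a gripper value outside its range is refused whole. "jaw" is the opening, from -1 (shut) to 1 (fully open), set as the call begins (left out, the last holds). The fingers move at their own pace and stop on an object; "grip_force" is the grip in N (left out, the last holds). Time passes only in rows, so rows that do not move let the fingers close. It gives the time, the measured TCP pose, the force, the opening and the grip force at its end, in the units of the state.
- env.get_state(): the state, without advancing time (a new reading comes with each control period).
- viewer.read_camera(name): name is "scene" or "top" or "wrist"; returns the picture (400x640x3 uint8, red, green, blue); there is no depth.
- viewer.camera_info(name): a dict with "intrinsics" (3x3 intrinsics, pixels), "R" (3x3) and "t" (3): a world point X has camera coordinates R X + t; the wrist camera has in their place "T_tool_cam" (4x4, takes a point from camera to tool coordinates, whose origin is the TCP and whose axes are the flange's). Camera axes: x right, y down, z forward; pixel columns grow to the right and rows downward; lengths in m; the calibration is good to about 2 mm. A picture is of the moment at which its call begins: read the wrist's pose just before it. camera_info takes no time and is no camera call.
- order.hand_in(): hands the job in; it is judged then, once.
Trained networks look in the newest picture that a camera, given by its name, has taken for a name from the list of things; names that differ only in an ending like _2 or _b are one class to them, and where a whole thing is asked for, a point or a joint stands for the part that bears it (a point fixed in the world has none). Each returns a list of dicts, best first, with "score" (0 to 1); they miss things now and then, are a little off and sometimes report something else, mostly with a low value. They report only what shows in the picture. A call takes as long as a camera call.
- models.silhouettes(label, camera): "region" (400x640 bool, what is visible of it) and "location" ([column, row] in pixels, amid what is visible of it).
The state is a dict: "clock": time; "joint_pos": joint angles; "qvel": joint speeds; "tau": joint torques, N m; "tcp_pos": TCP position; "orientation": TCP orientation; "wrist_force": force on the tool from outside, world axes, zero at the start; "ft_torque": the same for the moment, N m; "finger_gap": finger opening in m; "grip_force": force on a finger pad.
Only numpy, scipy, OpenCV 4.12 (cv2) and the standard library are available. Lean on these libraries where they do the work, as an engineer would, in place of code of your own. Each camera call takes 0.05 s, during which the arm holds its last target. There are 200 camera calls.

## Task

Close down the club's model railway bench: first throw the track power lever fully over to off, and only then lift anything. Then stack every stock case that is there into one upright column on the store board, each flat (either face up), squarely over the board's centre and in line with it, all locomotive cases below all wagon cases, and hang the parts caddy by its handle bar across both prongs of the double hook. Leave the other models and tools where they stand and the power off.

Things in the scene. Friction and masses are not known exactly. Their poses are not given: they have to be found in the camera images.
- loco_a: locomotive case: closed flat rigid box, dark green with brass trim, 130 x 56 x 44 mm high, 0.24 to 0.48 kg. Its origin is the centre of its underside, x along its length, z up; it looks the same turned half round and may lie either face up. May be absent.
- loco_b: locomotive case: closed flat rigid box, black with red trim, 130 x 56 x 44 mm high, 0.24 to 0.48 kg. Its origin is the centre of its underside, x along its length, z up; it looks the same turned half round and may lie either face up. May be absent.
- wagon_a: wagon case: closed flat rigid box, red with white trim, 110 x 56 x 32 mm high, about 0.18 kg. Its origin is the centre of its underside, x along its length, z up; it looks the same turned half round and may lie either face up. May be absent.
- wagon_b: wagon case: closed flat rigid box, yellow with black trim, 110 x 56 x 32 mm high, about 0.18 kg. Its origin is the centre of its underside, x along its length, z up; it looks the same turned half round and may lie either face up. May be absent.
- wagon_c: wagon case: closed flat rigid box, blue with white trim, 110 x 56 x 32 mm high, about 0.18 kg. Its origin is the centre of its underside, x along its length, z up; it looks the same turned half round and may lie either face up. May be absent.
- tray: store board: fixed wooden board lying on the table, 170 x 90 x 14 mm thick, with a thin white outline painted on top, 153 x 75 mm, centred on the board. Origin: centre of its underside; x along its length, z up. The cases stand on its top, 14 mm above the origin.
- caddy: blue open-topped parts caddy (tote), 70 mm (its x) x 100 mm (its y), walls 45 mm high, with a fixed wooden handle bar above it; 0.3 kg, balanced under the bar. Its loose-looking contents are fixed. Origin: centre of its underside, z up; it looks the same turned half round.
- caddy_handle (a point): middle of the caddy's handle bar, 110 mm above the caddy's underside. The bar is round, 10 mm thick, level, along the caddy's y; 88 mm of it is free between the two uprights (6 mm thick, 16 mm wide in x, 113 mm high, centred 47 mm either side of the middle).
- hook_stand: fixed green stand. Origin: foot of its post, z up. Two level steel prongs (8 mm thick, axes 205 mm above the table, 28 mm either side of the middle) run from the post's crossbar (16 mm thick, 90 mm wide, top at 215 mm) towards the stand's -x; from 115 to 124 mm from the post they turn up, to 226 mm above the table. Base plate 130 x 130 x 12 mm.
- hook_seat (a point): where the middle of the handle bar belongs: midway between the two prongs, 70 mm in front (stand's -x) of the post, 214 mm above the table = height of the bar's axis when it rests on both prongs, bar along the stand's y. Axes as the stand's.
- power (a joint): track power lever on the grey controller: 0 = leaning towards the robot side (lever base's -x, green mark), on; 1.0 rad = thrown fully over to its stop the other way (red mark), off. It stays where it is left; about 1 N at the tip moves it.
- power_tip (a point): centre of the lever's red ball (26 mm across), 80 mm from the pivot, which is 22 mm above the table over the middle of the lever's base; it is 92 mm above the table at either end of its swing, 102 mm in the middle.
- power_base: black base of the lever, 70 x 50 x 25 mm, fixed; origin: centre of its underside; the lever swings in its x-z plane, off is towards +x. Joined to it at its own -y side is the grey controller box (60 mm high, 35 to 135 mm from the base's middle).
- tank_wagon: model tank wagon, silver, 120 x 32 x 55 mm. Bystander, loose; origin: centre of its underside.
- bus: white model bus, 130 x 34 x 40 mm. Bystander, loose; origin: centre of its underside.
- tree: model tree, 90 mm high, 48 mm across. Bystander, loose; origin: centre of its underside.
- glue: white glue bottle with an orange cap, 36 mm across, 110 mm high. Bystander, loose; origin: centre of its underside.
- paint_pot: small paint pot with a red cap, 30 mm across, 32 mm high. Bystander, loose; origin: centre of its underside.
- screwdriver: screwdriver lying flat, 160 mm long. Bystander, loose; origin: centre of its underside.
- barn: red model barn, 80 x 60 x 65 mm. Bystander, loose; origin: centre of its underside.

How it is judged:
On the way:
1. the track power lever is thrown to off (value of joint power above 0.85 rad), for 0.2 s.
At the end, for the whole second after the job is handed in: Lever over 0.85 rad; all cases flat in one column, within 12 mm of the board's centre in its x and y and 0.12 rad of its direction, locos below wagons; caddy at rest on both prongs, upright to 0.2 rad, bar middle within 40 mm along, 14 mm across, 8 mm in height of hook_seat (value of joint power above 0.85 rad and x of loco_a in the frame of tray between -0.012 and 0.012 m and y of loco_a in the frame of tray between -0.012 and 0.012 m and angle between the x axis of each of loco_a, loco_b, wagon_a, wagon_b, wagon_c and the x axis of tray, either way round below 0.12 rad and angle between the z axis of each of loco_a, loco_b, wagon_a, wagon_b, wagon_c and the z axis of tray, either way round below 0.06 rad and linear speed of each of loco_a, loco_b, wagon_a, wagon_b, wagon_c below 0.02 m/s and x of loco_b in the frame of tray between -0.012 and 0.012 m and y of loco_b in the frame of tray between -0.012 and 0.012 m and x of wagon_a in the frame of tray between -0.012 and 0.012 m and y of wagon_a in the frame of tray between -0.012 and 0.012 m and x of wagon_b in the frame of tray between -0.012 and 0.012 m and y of wagon_b in the frame of tray between -0.012 and 0.012 m and x of wagon_c in the frame of tray between -0.012 and 0.012 m and y of wagon_c in the frame of tray between -0.012 and 0.012 m and ((angle between loco_a's own z axis and vertical below 1.5 rad and z of wagon_a in the frame of loco_a above 0.02 m) or (angle between loco_a's own z axis and vertical above 1.5 rad and z of wagon_a in the frame of loco_a below 0.02 m)) and ((angle between loco_a's own z axis and vertical below 1.5 rad and z of wagon_b in the frame of loco_a above 0.02 m) or (angle between loco_a's own z axis and vertical above 1.5 rad and z of wagon_b in the frame of loco_a below 0.02 m)) and ((angle between loco_a's own z axis and vertical below 1.5 rad and z of wagon_c in the frame of loco_a above 0.02 m) or (angle between loco_a's own z axis and vertical above 1.5 rad and z of wagon_c in the frame of loco_a below 0.02 m)) and ((angle between loco_b's own z axis and vertical below 1.5 rad and z of wagon_a in the frame of loco_b above 0.02 m) or (angle between loco_b's own z axis and vertical above 1.5 rad and z of wagon_a in the frame of loco_b below 0.02 m)) and ((angle between loco_b's own z axis and vertical below 1.5 rad and z of wagon_b in the frame of loco_b above 0.02 m) or (angle between loco_b's own z axis and vertical above 1.5 rad and z of wagon_b in the frame of loco_b below 0.02 m)) and ((angle between loco_b's own z axis and vertical below 1.5 rad and z of wagon_c in the frame of loco_b above 0.02 m) or (angle between loco_b's own z axis and vertical above 1.5 rad and z of wagon_c in the frame of loco_b below 0.02 m)) and x of caddy_handle in the frame of hook_seat between -0.04 and 0.04 m and y of caddy_handle in the frame of hook_seat between -0.014 and 0.014 m and z of caddy_handle in the frame of hook_seat between -0.008 and 0.008 m and angle between the y axis of caddy and the y axis of hook_stand, either way round below 0.2 rad and angle between caddy's own z axis and vertical below 0.2 rad and contact force between caddy and hook_stand above 0.8 N and linear speed of caddy below 0.03 m/s); the robot touches nothing.
It fails at once if a case or the caddy is lifted (30 mm or more) while the track power is on (not (value of joint power above 0.85 rad) and height (world z) of any of loco_a, loco_b, wagon_a, wagon_b, wagon_c, caddy above 0.03 m).
It fails at once if a bystander is shifted by more than 40 mm (distance of any of tank_wagon, bus, tree, glue, paint_pot, screwdriver, barn from where it was at the start of the episode above 0.04 m).
Of loco_a, loco_b, wagon_a, wagon_b, wagon_c only 4 to 5 are there at a start; the rules pass over those that are not, and their reading is None.
At some moment in a run one of loco_a, loco_b, wagon_a, wagon_b, wagon_c, caddy may be knocked a few centimetres aside while the robot is not near it.
Once in a run the grip may slacken for a moment while it holds something.
It also fails if it takes over 210 s, if anything falls off the work surface, if the arm or the gripper's body presses on something with over 40 N, if the wrist force passes 120 N, or if a joint passes its speed limit or range.

## Working session

There is one attempt and no reset: what is moved stays moved. The work goes in short steps, Python scripts to look and compute and a tool call to move; the robot and the scene stay as the last step left them, time stands still between calls to the robot, and variables do not carry over. Pictures are saved under pics/ and viewed, at most 14 in all, crops included, and the job is handed in when it is done.

Besides the shell and the picture viewer there is one more tool, called by a JSON object that holds its "op" and its "data", one argument or row to a line. drive_tool: Moves the arm, as the interface text tells. Its arguments: {"type":"object","properties":{"series":{"type":"array"},"jaw":{"type":"number"},"grip_force":{"type":"number"}},"required":["series"]}

```bash
ls; mkdir -p pics; python3 - <<'E'
from workcell import env, viewer, order, models
import cv2,numpy as np
for c in ("scene","top"):
    im=viewer.read_camera(c); cv2.imwrite(f"pics/{c}0.png",im[:,:,::-1])
    i=viewer.camera_info(c); print(c,np.round(i["intrinsics"],1).tolist(),np.round(i["R"],3).tolist(),np.round(i["t"],3).tolist())
print(viewer.camera_info("wrist"))
print(env.get_state())
for n in ["loco_a","wagon_a","tray","caddy","hook_stand","power","power_base","tank_wagon","bus","tree","glue","paint_pot","screwdriver","barn"]:
    for r in models.silhouettes(n,"top"):
        m=r["region"]; c=[round(float(v)) for v in im[m].mean(0)]
        (cx,cy),(w,h),a=cv2.minAreaRect(cv2.findNonZero(m.astype(np.uint8)))
        print(n,round(r["score"],2),np.round(r["location"],1),m.sum(),c,[round(v,1) for v in (cx,cy,w,h,a)])
E
```

```text
pics
scene [[361.2, 0.0, 319.8], [0.0, 361.2, 192.8], [0.0, 0.0, 1.0]] [[0.352, 0.936, 0.011], [0.74, -0.271, -0.616], [-0.574, 0.226, -0.787]] [-0.237, -0.309, 1.595]
top [[510.7, 0.0, 314.6], [0.0, 510.7, 190.4], [0.0, 0.0, 1.0]] [[0.018, -1.0, 0.009], [-0.988, -0.019, -0.153], [0.153, -0.006, -0.988]] [0.029, 0.565, 1.485]
{'intrinsics': array([[326.77073572,   0.        , 321.88572975],
       [  0.        , 326.77073572, 205.37886418],
       [  0.        ,   0.        ,   1.        ]]), 'T_tool_cam': array([[-5.38187231e-04, -9.59155632e-01, -2.82878392e-01,
         7.13591380e-02],
       [ 9.99999841e-01, -5.63702196e-04,  8.80587052e-06,
        -1.78084367e-04],
       [-1.67905371e-04, -2.82878342e-01,  9.59155783e-01,
        -1.30826614e-01],
       [ 0.00000000e+00,  0.00000000e+00,  0.00000000e+00,
         1.00000000e+00]])}
{'clock': 0.1, 'joint_pos': array([-1.33161549e+00,  3.13926355e-01,  4.50853414e-02,  1.30361788e+00,
        1.77507136e-05,  1.43119660e+00]), 'qvel': array([ 0.00112571, -0.00172876,  0.0029882 , -0.0009203 , -0.00023721,
       -0.00248024])
[... 1447 characters left out ...]
10.5, 39.5, 12.8]
tank_wagon 0.55 [286.4 124.8] 486 [200, 195, 193] [288.5, 125.2, 43.1, 11.5, 85.2]
bus 0.63 [219.6 244.4] 911 [83, 90, 101] [218.7, 244.2, 41.6, 24.8, 4.4]
bus 0.6 [287.1 127.8] 496 [198, 194, 191] [288.5, 124.9, 43.6, 12.9, 82.4]
tree 0.51 [171.6 199.9] 274 [91, 94, 56] [173.5, 200.5, 17.0, 19.0, 90.0]
tree 0.37 [270.9 229.5] 872 [78, 68, 64] [270.1, 229.9, 21.2, 44.1, 3.2]
glue 0.5 [490.3 196. ] 203 [117, 98, 82] [490.0, 194.0, 12.0, 20.0, 90.0]
screwdriver 0.57 [150.4 223.5] 264 [155, 40, 33] [152.5, 214.1, 9.1, 50.5, 5.7]
barn 0.78 [164.4 262.7] 755 [58, 55, 59] [162.3, 263.1, 30.4, 26.0, 69.4]
barn 0.27 [346.1 128.3] 364 [149, 148, 148] [348.4, 126.4, 10.2, 38.3, 14.0]
```

```bash
python3 - <<'E'
import cv2
im=cv2.imread("pics/top0.png")[95:320,130:520]
cv2.imwrite("pics/top0c.png",cv2.resize(im,None,fx=2.05,fy=2.05,interpolation=cv2.INTER_CUBIC))
E
```

```text
(no output)
```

View pics/top0c.png

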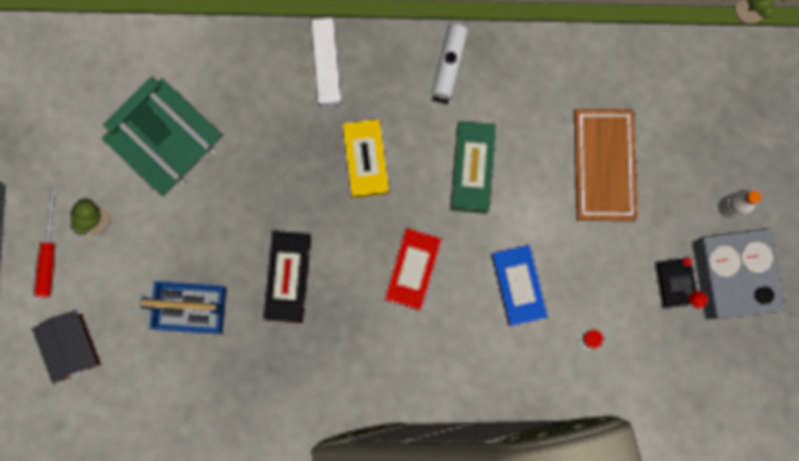

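View pics/scene0.png

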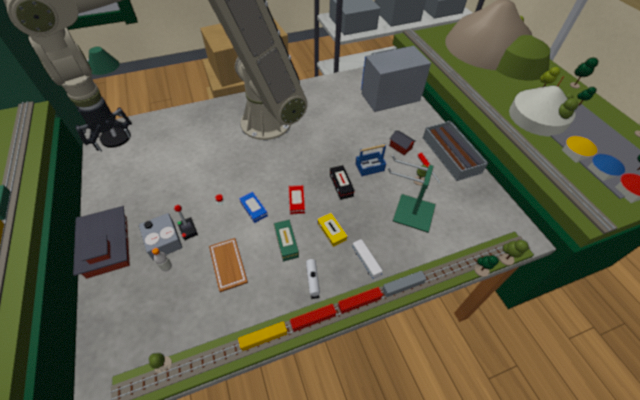

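Top crop: all five cases visible (yellow 365,158; green 473,166; black 287,276; red 413,268; blue 519,285), board at 605,165, lever at 690,290, caddy 188,307, hook at 160,135 with its prongs pointing down-right. I will fit poses now.

```bash
cat > h.py <<'E'
from workcell import env, viewer, order, models
import cv2, numpy as np
from scipy.optimize import minimize
from scipy.spatial.transform import Rotation as Ro
def cam(c, st=None):
    i=viewer.camera_info(c); K=np.array(i["intrinsics"])
    if c!="wrist": return K,np.array(i["R"]),np.array(i["t"])
    st=st or env.get_state(); q=st["orientation"]
    T=np.eye(4); T[:3,:3]=Ro.from_quat([q[1],q[2],q[3],q[0]]).as_matrix(); T[:3,3]=st["tcp_pos"]
    W=np.linalg.inv(T@i["T_tool_cam"]); return K,W[:3,:3],W[:3,3]
def proj(C,X):
    K,R,t=C; p=(np.atleast_2d(X)@R.T+t)@K.T; return p[:,:2]/p[:,2:]
def back(C,uv,z):
    K,R,t=C; d=R.T@np.linalg.solve(K,[uv[0],uv[1],1]); o=-R.T@t; return o+d*(z-o[2])/d[2]
def box(x,y,a,L,W,z0,z1):
    c,s=np.cos(a),np.sin(a)
    return np.array([[x+c*l-s*w,y+s*l+c*w,z] for l in(-L/2,L/2) for w in(-W/2,W/2) for z in(z0,z1)])
def fit(C,mask,L,W,z0,z1,a0=None):
    ys,xs=np.nonzero(mask); p=back(C,(xs.mean(),ys.mean()),(z0+z1)/2)
    S=4; u0,v0=xs.min()-25,ys.min()-25; w,h=int(xs.max()-u0+25),int(ys.max()-v0+25)
    m=cv2.warpAffine(mask.astype(np.uint8),np.float32([[S,0,-S*u0+1.5],[0,S,-S*v0+1.5]]),(w*S,h*S))
    def cost(q):
        uv=(proj(C,box(*q,L,W,z0,z1))-[u0,v0])*S+1.5
        k=np.zeros_like(m); cv2.fillConvexPoly(k,cv2.convexHull(np.round(uv*16).astype(np.int32)),1,shift=4)
        return 1-(k&m).sum()/max(1,(k|m).sum())
    best=None
    for a in (np.arange(0,np.pi,np.pi/6) if a0 is None else [a0]):
        r=minimize(cost,[p[0],p[1],a],method="Nelder-Mead",options=dict(initial_simplex=[[p[0],p[1],a],[p[0]+.01,p[1],a],[p[0],p[1]+.01,a],[p[0],p[1],a+.2]],xatol=1e-4,fatol=1e-5))
        if best is None or r.fun<best.fun: best=r
    return best.x,1-best.fun
def snap(c,name=None):
    st=env.get_state(); im=viewer.read_camera(c)
    if name: cv2.imwrite(f"pics/{name}.png",im[:,:,::-1])
    return im,cam(c,st)
def pose():
    st=env.get_state(); q=st["orientation"]; M=Ro.from_quat([q[1],q[2],q[3],q[0]]).as_matrix()
    return st["tcp_pos"],M
def togo(x,y,z,yaw,half=True):
    """shares for moving: total tool-frame shift (mm) now, turn (deg about tool z)"""
    p,M=pose(); d=M.T@(np.array([x,y,z])-p); ps=np.arctan2(M[1,0],M[0,0])
    e=yaw-ps; per=np.pi if half else 2*np.pi; e=(e+per/2)%per-per/2
    print("togo tool mm",np.round(d*1000,1),"share",np.round(d/.12,3),"yaw now %.3f turn share rz %.3f"%(ps,-e/np.pi))
DIM=dict(loco=(.130,.056,.044),wagon=(.110,.056,.032))
E
python3 - <<'E'
from h import *
im,C=snap("top")
for n,L,W,z0,z1 in [("loco_a",.13,.056,0,.044),("wagon_a",.11,.056,0,.032),("tray",.17,.09,0,.014)]:
    for r in models.silhouettes(n,"top"):
        m=r["region"]
        if r["score"]>.5: print(n,im[m].mean(0).round(),fit(C,m,L,W,z0,z1))
# wooden/bright edges from picture points (crop->full)
f=lambda u,v:(130+u/2.05,95+v/2.05)
for n,u,v,z in [("ballnow",699,299,.092),("base",676,282,.025),("prongA end",172,180,.205),("prongB end",213,134,.205),("prongA root",120,133,.205),("prongB root",164,90,.205),("bar l",141,302,.11),("bar r",216,308,.11),("glue",750,197,.11),("pot",593,338,.032)]:
    print(n,back(C,f(u,v),z).round(3))
imw=cv2.imread("pics/scene0.png"); 
cv2.imwrite("pics/scene0c.png",cv2.resize(imw[130:240,340:470],None,fx=5,fy=5,interpolation=cv2.INTER_CUBIC))
E
```

```text
loco_a [79. 69. 65.] (array([0.44477157, 0.17212341, 3.0678375 ]), np.float64(0.9415519648912827))
loco_a [ 89. 113.  90.] (array([ 0.61287506, -0.09782635,  3.06564099]), np.float64(0.9590101610561969))
wagon_a [ 81. 113. 170.] (array([ 0.43931428, -0.16722757,  3.38081114]), np.float64(0.9592952116812138))
tray [152. 102.  65.] (array([ 0.62448837, -0.2999916 ,  0.00465677]), np.float64(0.9522802330327655))
ballnow [ 0.419 -0.41   0.092]
base [ 0.447 -0.398  0.025]
prongA end [0.554 0.31  0.205]
prongB end [0.616 0.259 0.205]
prongA root [0.615 0.381 0.205]
prongB root [0.675 0.327 0.205]
bar l [0.4   0.363 0.11 ]
bar r [0.393 0.26  0.11 ]
glue [ 0.561 -0.48   0.11 ]
pot [ 0.364 -0.274  0.032]
```

View pics/scene0c.png

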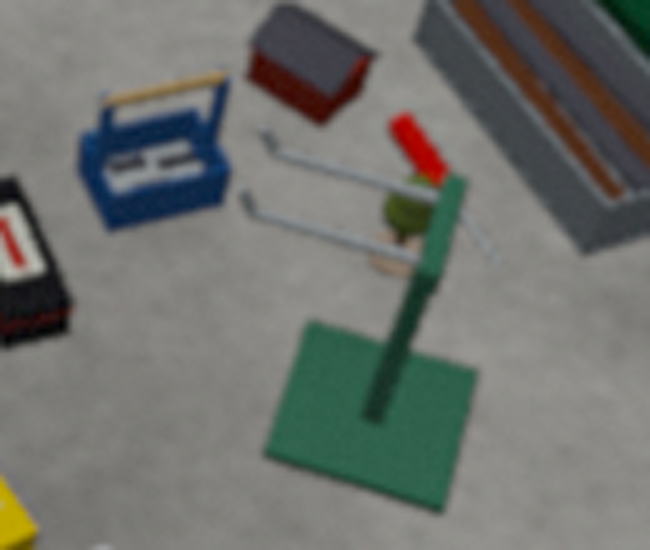

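Scene crop: stand post at the crossbar (445,225), prongs end at (268,140) and (248,205), caddy at (155,160). Now the lever.

{"op": "drive_tool", "data": {
  "series": [
    [[0.35,-0.16,0,0,0,0],[0.35,-0.16,0,0,0,0],[0.35,-0.16,0,0,0,0],[0.35,-0.16,0,0,0,0],[0,0,0,0,0,-0.058],[0,0,0,0,0,-0.058],[0,0,0,0,0,-0.058],[0,0,0,0,0,-0.058],[0,0,0,0,0,-0.058],[0,0,0,0,0,-0.058],[0,0,0,0,0,-0.058],[0,0,0,0,0,-0.058],[0,0,0,0,0,-0.058],[0,0,0,0,0,-0.058],[0,0,0,0,0,-0.058],[0,0,0,0,0,-0.058],[0,0,0,0,0,-0.058],[0,0,0,0,0,-0.058],[0,0,0,0,0,-0.058],[0,0,0,0,0,-0.058]]
  ],
  "jaw": -1,
  "grip_force": 60
}}

```text
clock: 3.5
tcp_pos: [0.3403, -0.4008, 0.2424]
orientation: [0.0, -0.079, 0.997, -0.0]
wrist_force: [-0.2, 0.1, 1.0]
finger_gap: 0.0001
grip_force: 0.0
```

```bash
python3 - <<'E'
from h import *
im,C=snap("wrist","w1")
print(pose())
for n in ("power","power_base"):
    for r in models.silhouettes(n,"wrist"):
        m=r["region"]; print(n,r["score"],r["location"],m.sum(),im[m].mean(0).round())
red=(im[:,:,0]>120)&(im[:,:,1]<70)&(im[:,:,2]<70)
n,l,s,c=cv2.connectedComponentsWithStats(red.astype(np.uint8))
for i in range(1,n):
    if s[i,4]>40: print("red",c[i].round(1),s[i],back(C,c[i],.092).round(4))
E
```

```text
(array([ 0.34032411, -0.40079308,  0.24235695]), array([[-9.86593102e-01, -1.63199420e-01,  3.83206572e-05],
       [-1.63199424e-01,  9.86593087e-01, -1.67540081e-04],
       [-1.04644515e-05, -1.71547797e-04, -9.99999985e-01]]))
power 0.52 [217.3, 352.5] 256 [119. 119. 118.]
red [433.2 216.1] [422 204  24  24 447] [ 0.3447 -0.2981  0.092 ]
red [613.2 325.5] [ 580  276   60   85 1476] [ 0.4288 -0.0902  0.092 ]
```

View pics/w1.png

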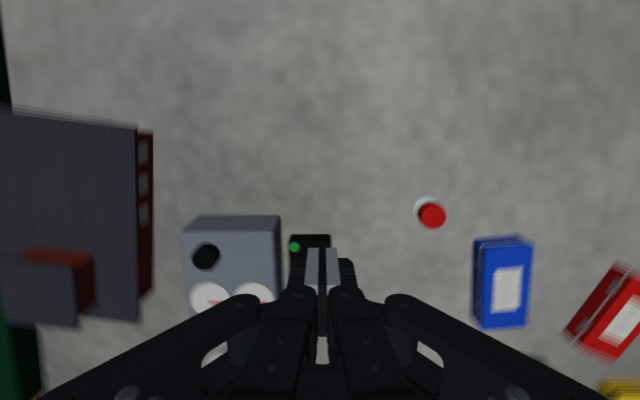

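Wrist view: controller at (230,260), base's front face at (310,237), in line with the image axes, so base yaw ≈ 0.164; the ball is hidden behind the fingers.

```bash
python3 - <<'E'
from h import *
C=cam("wrist")
for u in (290,331):
    for z in (0,.025): print(u,z,back(C,(u,235),z).round(4), back(C,(u,247),z).round(4))
print(back(C,(281,216),.0).round(3),back(C,(281,231),.06).round(3))
# top-camera check of ball: red comps
im,T=snap("top")
red=(im[:,:,0]>110)&(im[:,:,1]<60)&(im[:,:,2]<60)
n,l,s,c=cv2.connectedComponentsWithStats(red.astype(np.uint8))
for i in range(1,n):
    if s[i,4]>8 and c[i][0]>420: print("red",c[i].round(1),s[i,4],back(T,c[i],.092).round(4))
E
```

```text
290 0 [ 0.4205 -0.4283  0.    ] [ 0.4363 -0.4264  0.    ]
290 0.025 [ 0.4104 -0.4272  0.025 ] [ 0.4251 -0.4254  0.025 ]
331 0 [ 0.4131 -0.3787  0.    ] [ 0.4288 -0.3762  0.    ]
331 0.025 [ 0.4034 -0.3809  0.025 ] [ 0.4181 -0.3786  0.025 ]
[ 0.398 -0.442  0.   ] [ 0.393 -0.435  0.06 ]
red [465.1 222.4] 11 [ 0.4716 -0.3945  0.092 ]
red [470.8 241.1] 48 [ 0.4182 -0.4092  0.092 ]
```

{"op": "drive_tool", "data": {
  "series": [
    [[0,-0.14,0.42,0,0,0],[0,0,0.42,0,0,0],[0,0,0.42,0,0,0],[-0.12,0,0,0,0,0],[-0.12,0,0,0,0,0],[-0.12,0,0,0,0,0],[-0.1,0,0,0,0,0],[-0.1,0,0,0,0,0],[-0.1,0,0,0,0,0],[-0.1,0,0,0,0,0],[-0.1,0,0,0,0,0],[-0.06,0,0,0,0,0],[0,0,0,0,0,0]]
  ]
}}

```text
clock: 5.32
tcp_pos: [0.4526, -0.4004, 0.0909]
orientation: [0.0, -0.077, 0.997, 0.0]
wrist_force: [0.0, -0.3, -0.2]
finger_gap: 0.0001
grip_force: 0.0
```

```bash
python3 - <<'E'
from h import *
im,T=snap("top","t2"); cv2.imwrite("pics/t2c.png",cv2.resize(im[170:290,400:520,::-1],None,fx=4,fy=4,interpolation=cv2.INTER_CUBIC))
E
```

```text
(no output)
```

View pics/t2c.png

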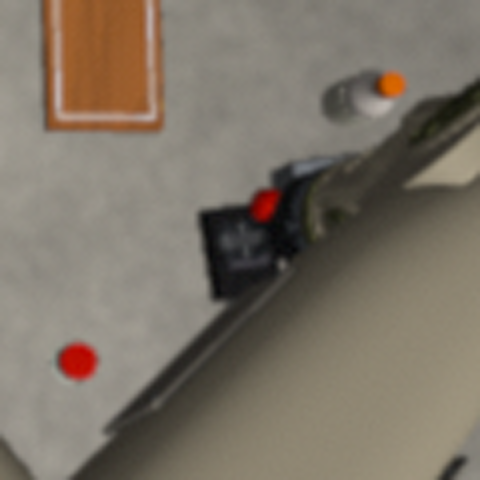

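The red ball now shows at full-image (466,221), beyond the base middle; I push on gently to the stop.

{"op": "drive_tool", "data": {
  "series": [
    [[-0.05,0,0,0,0,0],[-0.05,0,0,0,0,0],[-0.03,0,0,0,0,0],[0,0,0,0,0,0]]
  ]
}}

```text
clock: 5.88
tcp_pos: [0.4646, -0.3986, 0.0909]
orientation: [-0.003, -0.075, 0.997, -0.0]
wrist_force: [-10.3, -3.1, 3.0]
finger_gap: -0.0001
grip_force: 5.3
```

{"op": "drive_tool", "data": {
  "series": [
    [[0.3,0,0,0,0,0],[0,0,-0.47,0,0,0],[0,0,-0.47,0,0,0],[0,0,-0.47,0,0,0.037],[0,0,0,0,0,0.037],[-0.275,0.385,0,0,0,0],[-0.275,0.385,0,0,0,0],[-0.275,0.385,0,0,0,0],[-0.275,0.385,0,0,0,0],[-0.275,0.385,0,0,0,0],[-0.275,0.385,0,0,0,0],[-0.275,0.385,0,0,0,0],[0,0,0,0,0,0]]
  ],
  "jaw": 1
}}

```text
clock: 7.5
tcp_pos: [0.6901, -0.0956, 0.2591]
orientation: [0.0, 0.037, 0.999, 0.001]
wrist_force: [-0.5, 0.1, -0.0]
finger_gap: 0.0853
grip_force: 0.0
```

```bash
cat >> h.py <<'E'
def look(kind, c="wrist", near=None, name=None, dims=None):
    im,C=snap(c,name); L,W,H=dims or DIM[kind]; out=[]
    for r in models.silhouettes(dict(loco="loco_a",wagon="wagon_a").get(kind,kind),c):
        m=r["region"]
        if m.sum()<100: continue
        q,s=fit(C,m,L,W,0,H); out.append(q)
        print(kind,"%.2f"%r["score"],im[m].mean(0).round(),"x %.4f y %.4f yaw %.3f iou %.3f"%(*q,s))
    return out
E
python3 - <<'E'
from h import *
print(pose()[0]); look("loco",name="w2")
im,T=snap("top","t3"); cv2.imwrite("pics/both3.png",np.vstack([cv2.imread("pics/w2.png")[100:],cv2.resize(im[180:270,420:580,::-1],(640,360))[60:330]]))
E
```

```text
[ 0.69007457 -0.09559765  0.25914828]
loco 0.66 [70. 92. 75.] x 0.6147 y -0.0982 yaw 3.067 iou 0.969
```

View pics/both3.png

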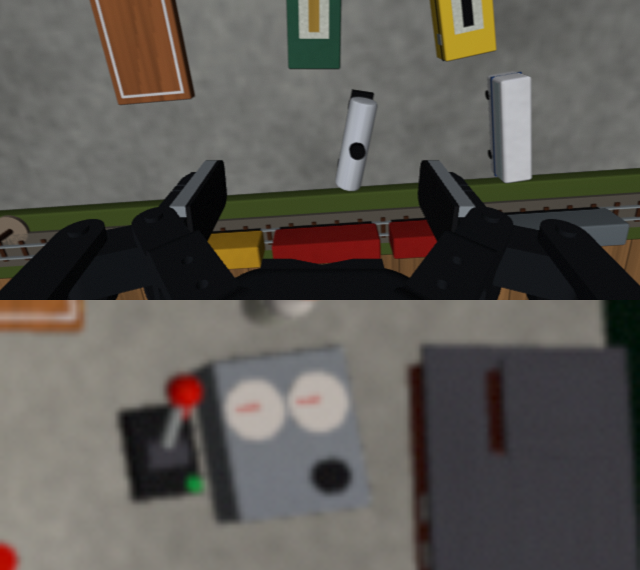

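Lever ball leans to the far side (off, full-image ≈ (466,217)); the green case fits well in the wrist view.

{"op": "drive_tool", "data": {
  "series": [
    [[0.31,-0.035,0,0,0,0],[0.315,-0.034,0,0,0,0],[0,0,0.45,0,0,0],[0,0,0.45,0,0,0],[0,0,0.45,0,0,0],[0,0,0.4,0,0,0],[0,0,0.2,0,0,0],[0,0,0.075,0,0,0],[0,0,0,0,0,0]]
  ]
}}

```text
clock: 8.78
tcp_pos: [0.6123, -0.103, 0.0178]
orientation: [0.0, 0.041, 0.999, -0.0]
wrist_force: [-0.5, 0.0, -0.0]
finger_gap: 0.0856
grip_force: 0.0
```

{"op": "drive_tool", "data": {
  "series": [
    [[0,0,0,0,0,0],[0,0,0,0,0,0],[0,0,0,0,0,0],[0,0,0,0,0,0],[0,0,0,0,0,0],[0,0,-0.2,0,0,0],[0,0,-0.4,0,0,0],[0,0,-0.4,0,0,0],[0,0,0,0,0,0]]
  ],
  "jaw": -1,
  "grip_force": 70
}}

```text
clock: 9.9
tcp_pos: [0.6154, -0.1029, 0.1423]
orientation: [0.004, 0.04, 0.999, -0.001]
wrist_force: [0.6, 0.4, -3.6]
finger_gap: 0.055
grip_force: 76.1
```

```bash
python3 - <<'E'
from h import *
print(pose()[0]); im,C=snap("wrist","w3")
togo(.6245,-.300,.14,0.005)
look("tray","top",dims=(.17,.09,.014))
E
```

```text
[ 0.61543441 -0.10289854  0.14227736]
togo tool mm [ -26.5 -196.1   -0.3] share [-0.22  -1.634 -0.003] yaw now 3.062 turn share rz -0.027
tray 0.88 [151. 101.  64.] x 0.6240 y -0.2996 yaw 0.011 iou 0.958
tray 0.44 [77. 67. 63.] x 0.4582 y 0.1649 yaw 3.160 iou 0.512
```

View pics/w3.png

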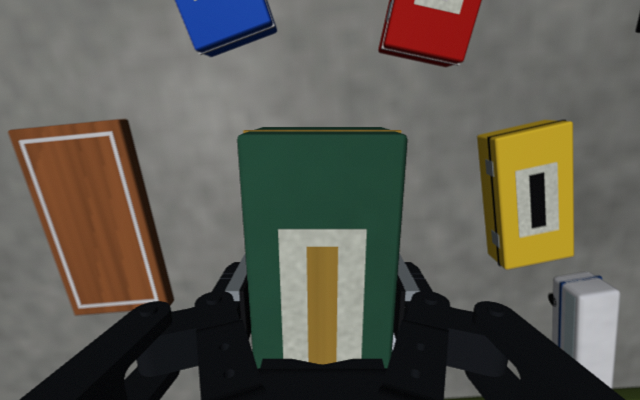

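{"op": "drive_tool", "data": {
  "series": [
    [[0,0,0,0,0,-0.028],[-0.01,-0.41,0,0,0,0],[-0.01,-0.41,0,0,0,0],[-0.01,-0.41,0,0,0,0],[-0.01,-0.41,0,0,0,0],[0,0,0,0,0,0],[0,0,0.4,0,0,0],[0,0,0.3,0,0,0],[0,0,0,0,0,0]]
  ]
}}

```text
clock: 11.18
tcp_pos: [0.6147, -0.2955, 0.0473]
orientation: [-0.005, -0.004, 1.0, 0.003]
wrist_force: [-1.0, 1.2, -4.7]
finger_gap: 0.0552
grip_force: 76.2
```

```bash
python3 - <<'E'
from h import *
togo(.622,-.2998,.033,0.008)
E
```

```text
togo tool mm [-7.4 -4.4 14.2] share [-0.061 -0.037  0.118] yaw now -3.133 turn share rz 0.000
```

{"op": "drive_tool", "data": {
  "series": [
    [[-0.06,-0.035,0,0,0,0],[0,0,0.07,0,0,0],[0,0,0.05,0,0,0],[0,0,0,0,0,0]]
  ]
}}

```text
clock: 11.68
tcp_pos: [0.6257, -0.3027, 0.0385]
orientation: [-0.0, -0.004, 1.0, 0.0]
wrist_force: [0.8, 0.2, -5.4]
finger_gap: 0.0551
grip_force: 76.6
```

{"op": "drive_tool", "data": {
  "series": [
    [[0,0,0,0,0,0],[0,0,0,0,0,0]]
  ]
}}

```text
clock: 11.92
tcp_pos: [0.6262, -0.3031, 0.0393]
orientation: [0.0, -0.004, 1.0, -0.0]
wrist_force: [-0.5, -0.1, -4.1]
finger_gap: 0.0555
grip_force: 76.6
```

{"op": "drive_tool", "data": {
  "series": [
    [[0.033,0.027,0,0,0,0],[0,0,0.045,0,0,0],[0,0,0,0,0,0],[0,0,0,0,0,0]]
  ]
}}

```text
clock: 12.42
tcp_pos: [0.6222, -0.2998, 0.0337]
orientation: [0.0, -0.004, 1.0, -0.0]
wrist_force: [-1.1, 0.1, -1.1]
finger_gap: 0.055
grip_force: 76.7
```

{"op": "drive_tool", "data": {
  "series": [
    [[0,0,0,0,0,0],[0,0,0,0,0,0],[0,0,0,0,0,0],[0,0,-0.3,0,0,0],[0,0,-0.45,0,0,0],[0,0,-0.45,0,0,0],[0,0,-0.45,0,0,0],[-0.25,0,0,0,0,0],[-0.25,0,0,0,0,0],[0,0,0,0,0,0],[0,0,0,0,0,0]]
  ],
  "jaw": 1
}}

```text
clock: 13.8
tcp_pos: [0.6817, -0.2992, 0.2311]
orientation: [-0.0, -0.004, 1.0, 0.0]
wrist_force: [-0.1, 0.1, 0.7]
finger_gap: 0.0852
grip_force: 0.0
```

```bash
cat >> h.py <<'E'
def stacklook(kind,z0,c="wrist",name=None):
    im,C=snap(c,name); L,W,H=DIM[kind]
    for r in models.silhouettes(kind+"_a",c):
        m=r["region"]; 
        if m.sum()<100: continue
        q,s=fit(C,m,L,W,z0,z0+H); print(kind,c,"%.2f"%r["score"],im[m].mean(0).round(),"x %.4f y %.4f yaw %.3f iou %.3f"%(*q,s))
    for r in models.silhouettes("tray",c):
        m=r["region"]; print("tray",r["score"],m.sum())
        im2=im.copy()
    return im,C
E
python3 - <<'E'
from h import *
print(pose()[0])
im,C=stacklook("loco",.014,name="w4")
for q in [(.624,-.2997,.008)]:
    for b,col in [(box(*q,.17,.09,0,.014),(0,255,255)),(box(*q,.153,.075,.014,.014),(255,0,255)),(box(*q,.13,.056,.014,.058),(255,255,0))]:
        p=proj(C,b)
        cv2.polylines(im,[cv2.convexHull(np.round(p*16).astype(np.int32))],True,col,1,shift=4)
cv2.imwrite("pics/w4o.png",im[:,:,::-1])
look("loco","top"); look("wagon","top"); look("caddy","top",dims=(.1,.07,.045))
E
```

```text
[ 0.68167289 -0.2991679   0.23106944]
loco wrist 0.75 [67. 89. 72.] x 0.6224 y -0.3002 yaw 0.007 iou 0.975
tray 0.71 5424
loco 0.68 [76. 67. 63.] x 0.4450 y 0.1726 yaw 3.072 iou 0.953
wagon 0.86 [187. 160.  45.] x 0.6242 y 0.0614 yaw 3.294 iou 0.959
wagon 0.59 [ 48.  88. 158.] x 0.4837 y -0.1506 yaw 2.354 iou 0.252
caddy 0.87 [81. 88. 99.] x 0.3612 y 0.3225 yaw 1.523 iou 0.910
caddy 0.58 [56. 53. 57.] x 0.3378 y 0.4845 yaw 0.266 iou 0.729
caddy 0.20 [56. 90. 73.] x 0.6586 y 0.3777 yaw -0.229 iou 0.492
```

View pics/w4o.png

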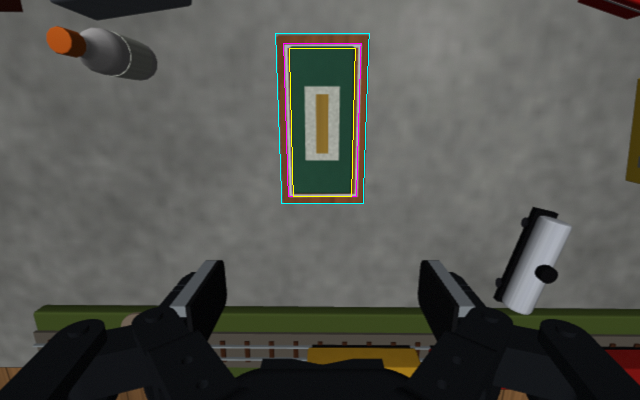

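Outlines match: board at (.624,-.2997,.008), green case within 2 mm of its centre. On to the black case.

{"op": "drive_tool", "data": {
  "series": [
    [[0.15,0.437,0,0,0,0],[0.15,0.437,0,0,0,0],[0.15,0.437,0,0,0,0],[0.15,0.437,0,0,0,0],[0.15,0.437,0,0,0,0],[0.15,0.437,0,0,0,0],[0.15,0.437,0,0,0,0],[0.15,0.437,0,0,0,0],[0.15,0.437,0,0,0,0.025],[0,0,0,0,0,0],[0,0,0,0,0,0]]
  ]
}}

```text
clock: 15.62
tcp_pos: [0.5164, 0.1714, 0.2317]
orientation: [0.0, 0.035, 0.999, -0.0]
wrist_force: [0.2, -0.8, -0.1]
finger_gap: 0.0852
grip_force: 0.0
```

```bash
cat >> h.py <<'E'
def pick(kind,c0,z,dx=0):
    best=None
    for q in look(kind):
        d=np.hypot(q[0]-c0[0],q[1]-c0[1])
        if best is None or d<best[0]: best=(d,q)
    print("dist",best[0]); togo(*best[1][:2],z,best[1][2])
    p,M=pose(); ps=np.arctan2(M[1,0],M[0,0]); a=best[1][2]; e=(a-ps+np.pi/2)%np.pi-np.pi/2; f=ps+e
    d=best[1][:2]-p[:2]; print("after turn: share x %.3f y %.3f"%(d@[np.cos(f),np.sin(f)]/.12,d@[np.sin(f),-np.cos(f)]/.12))
E
python3 - <<'E'
from h import *
print(pose()[0]); pick("loco",(.445,.172),.0175)
E
```

```text
[0.51639749 0.17135092 0.23169634]
loco 0.85 [58. 51. 49.] x 0.4460 y 0.1720 yaw 3.072 iou 0.974
dist 0.0009868658095392527
togo tool mm [ 70.8  -3.4 214. ] share [ 0.59  -0.028  1.783] yaw now 3.070 turn share rz -0.001
after turn: share x 0.590 y -0.027
```

{"op": "drive_tool", "data": {
  "series": [
    [[0.295,-0.014,0,0,0,0],[0.295,-0.014,0,0,0,0],[0,0,0.45,0,0,0],[0,0,0.45,0,0,0],[0,0,0.45,0,0,0],[0,0,0.3,0,0,0],[0,0,0.13,0,0,0],[0,0,0,0,0,0],[0,0,0,0,0,0],[0,0,0,0,0,0]]
  ]
}}

```text
clock: 16.98
tcp_pos: [0.4466, 0.1729, 0.0189]
orientation: [0.001, 0.036, 0.999, 0.0]
wrist_force: [-0.4, -0.4, 0.3]
finger_gap: 0.0855
grip_force: 0.0
```

{"op": "drive_tool", "data": {
  "series": [
    [[0,0,0,0,0,0],[0,0,0,0,0,0],[0,0,0,0,0,0],[0,0,0,0,0,0],[0,0,0,0,0,0],[0,0,-0.2,0,0,0],[0,0,-0.4,0,0,0],[0,0,-0.4,0,0,0],[0,0,-0.2,0,0,0],[0,0,0,0,0,0],[0,0,0,0,0,0],[0,0,0,0,0,0]]
  ],
  "jaw": -1
}}

```text
clock: 18.48
tcp_pos: [0.4442, 0.1727, 0.16]
orientation: [-0.002, 0.035, 0.999, -0.0]
wrist_force: [-0.4, -0.1, -3.0]
finger_gap: 0.055
grip_force: 75.6
```

```bash
cat >> h.py <<'E'
def place(x=.6235,y=-.2997,z=.2,yaw=.008):
    p,M=pose(); ps=np.arctan2(M[1,0],M[0,0]); e=(yaw-ps+np.pi/2)%np.pi-np.pi/2; f=ps+e
    d=np.array([x,y])-p[:2]; print(p,"rz %.4f then share x %.3f y %.3f z %.3f"%(-e/np.pi,d@[np.cos(f),np.sin(f)]/.12,d@[np.sin(f),-np.cos(f)]/.12,(p[2]-z)/.12), "gap",env.get_state()["finger_gap"])
E
python3 - <<'E'
from h import *
place(z=.0175+.058+.001)
E
```

```text
[0.44415405 0.17273828 0.16002574] rz -0.0250 then share x -1.463 y -3.949 z 0.696 gap 0.05498128986167825
```

{"op": "drive_tool", "data": {
  "series": [
    [[0,0,0,0,0,-0.025],[-0.163,-0.439,0,0,0,0],[-0.163,-0.439,0,0,0,0],[-0.163,-0.439,0,0,0,0],[-0.163,-0.439,0,0,0,0],[-0.163,-0.439,0,0,0,0],[-0.163,-0.439,0,0,0,0],[-0.163,-0.439,0,0,0,0],[-0.163,-0.439,0,0,0,0],[-0.163,-0.439,0,0,0,0],[0,0,0.4,0,0,0],[0,0,0,0,0,0],[0,0,0,0,0,0],[0,0,0,0,0,0]]
  ]
}}

```text
clock: 20.23
tcp_pos: [0.6263, -0.2994, 0.116]
orientation: [0.001, -0.005, 1.0, -0.001]
wrist_force: [-1.0, 0.3, -3.4]
finger_gap: 0.0552
grip_force: 76.0
```

```bash
python3 - <<'E'
from h import *
place(z=.0765)
E
```

```text
[ 0.62628046 -0.29944876  0.11596703] rz 0.0004 then share x 0.023 y -0.002 z 0.329 gap 0.05520259907257724
```

{"op": "drive_tool", "data": {
  "series": [
    [[0.03,0,0.2,0,0,0],[0,0,0.08,0,0,0],[0,0,0.03,0,0,0],[0,0,0,0,0,0],[0,0,0,0,0,0],[0,0,0,0,0,0]]
  ]
}}

```text
clock: 20.98
tcp_pos: [0.6221, -0.2999, 0.0773]
orientation: [0.0, -0.004, 1.0, -0.0]
wrist_force: [0.1, 0.3, -4.3]
finger_gap: 0.0552
grip_force: 76.2
```

{"op": "drive_tool", "data": {
  "series": [
    [[0,0,0.008,0,0,0],[0,0,0,0,0,0],[0,0,0,0,0,0]]
  ]
}}

```text
clock: 21.35
tcp_pos: [0.622, -0.2999, 0.0767]
orientation: [0.001, -0.004, 1.0, -0.0]
wrist_force: [-2.4, 0.3, 3.8]
finger_gap: 0.0554
grip_force: 76.9
```

{"op": "drive_tool", "data": {
  "series": [
    [[0,0,0,0,0,0],[0,0,0,0,0,0],[0,0,0,0,0,0],[0,0,-0.3,0,0,0],[0,0,-0.45,0,0,0],[0,0,-0.45,0,0,0],[-0.25,0,-0.3,0,0,0],[-0.25,0,0,0,0,0],[0,0,0,0,0,0],[0,0,0,0,0,0]]
  ],
  "jaw": 1
}}

```text
clock: 22.6
tcp_pos: [0.6812, -0.299, 0.2547]
orientation: [-0.001, -0.004, 1.0, 0.0]
wrist_force: [0.1, 0.0, -0.6]
finger_gap: 0.0854
grip_force: 0.0
```

```bash
python3 - <<'E'
from h import *
place()
stacklook("loco",.058)
look("wagon","top")
E
```

```text
[ 0.68115004 -0.29902668  0.25466179] rz 0.0001 then share x 0.480 y -0.002 z 0.456 gap 0.08539179938875678
loco wrist 0.73 [57. 49. 48.] x 0.6230 y -0.3003 yaw 3.150 iou 0.973
loco wrist 0.49 [82. 66. 56.] x 0.6200 y -0.4743 yaw -0.067 iou 0.472
tray 0.62 2427
wagon 0.75 [187. 160.  44.] x 0.6246 y 0.0607 yaw 3.296 iou 0.926
wagon 0.61 [ 42.  88. 166.] x 0.4688 y -0.1353 yaw 2.298 iou 0.187
```

{"op": "drive_tool", "data": {
  "series": [
    [[-0.02,0.43,0,0,0,0],[-0.02,0.43,0,0,0,0],[-0.02,0.43,0,0,0,0],[-0.02,0.43,0,0,0,0],[-0.02,0.43,0,0,0,0],[-0.02,0.43,0,0,0,0],[-0.02,0.43,0,0,0,0],[0,0,0,0,0,-0.046],[0,0,0,0,0,0],[0,0,0,0,0,0]]
  ]
}}

```text
clock: 24.1
tcp_pos: [0.6955, 0.0614, 0.2559]
orientation: [0.0, -0.075, 0.997, -0.0]
wrist_force: [0.4, 0.6, -0.0]
finger_gap: 0.0857
grip_force: 0.0
```

```bash
python3 - <<'E'
from h import *
print(pose()[0]); pick("wagon",(.6245,.061),.0145)
E
```

```text
[0.69546994 0.06135188 0.25592972]
wagon 0.85 [163. 144.  62.] x 0.6260 y 0.0615 yaw 3.290 iou 0.967
dist 0.00158368410439139
togo tool mm [ 68.7  10.8 241.3] share [0.573 0.09  2.011] yaw now -2.992 turn share rz 0.000
after turn: share x 0.573 y 0.089
```

{"op": "drive_tool", "data": {
  "series": [
    [[0.287,0.045,0,0,0,0],[0.286,0.045,0,0,0,0],[0,0,0.45,0,0,0],[0,0,0.45,0,0,0],[0,0,0.45,0,0,0],[0,0,0.4,0,0,0],[0,0,0.2,0,0,0],[0,0,0.06,0,0,0],[0,0,0,0,0,0],[0,0,0,0,0,0],[0,0,0,0,0,0]]
  ]
}}

```text
clock: 25.58
tcp_pos: [0.6271, 0.0622, 0.016]
orientation: [0.001, -0.076, 0.997, -0.0]
wrist_force: [-0.6, -0.2, -0.2]
finger_gap: 0.0852
grip_force: 0.0
```

{"op": "drive_tool", "data": {
  "series": [
    [[0,0,0,0,0,0],[0,0,0,0,0,0],[0,0,0,0,0,0],[0,0,0,0,0,0],[0,0,0,0,0,0],[0,0,-0.2,0,0,0],[0,0,-0.4,0,0,0],[0,0,-0.45,0,0,0],[0,0,-0.45,0,0,0],[0,0,0,0,0,0],[0,0,0,0,0,0],[0,0,0,0,0,0]]
  ],
  "jaw": -1
}}

```text
clock: 27.08
tcp_pos: [0.6245, 0.0624, 0.1919]
orientation: [-0.002, -0.076, 0.997, 0.0]
wrist_force: [0.0, 0.0, -2.1]
finger_gap: 0.0547
grip_force: 75.1
```

```bash
python3 - <<'E'
from h import *
place(z=.102+.016)
E
```

```text
[0.62454263 0.06235561 0.19190917] rz 0.0460 then share x 0.033 y -3.017 z 0.616 gap 0.05470260759522672
```

{"op": "drive_tool", "data": {
  "series": [
    [[0,0,0,0,0,0.046],[0,-0.431,0,0,0,0],[0,-0.431,0,0,0,0],[0,-0.431,0,0,0,0],[0,-0.431,0,0,0,0],[0,-0.431,0,0,0,0],[0,-0.431,0,0,0,0],[0.04,-0.431,0,0,0,0],[0,0,0,0,0,0],[0,0,0.3,0,0,0],[0,0,0.1,0,0,0],[0,0,0,0,0,0],[0,0,0,0,0,0],[0,0,0,0,0,0]]
  ]
}}

```text
clock: 28.82
tcp_pos: [0.6249, -0.2998, 0.148]
orientation: [0.001, -0.004, 1.0, -0.001]
wrist_force: [-0.4, -0.3, -2.3]
finger_gap: 0.0546
grip_force: 75.1
```

```bash
python3 - <<'E'
from h import *
place(z=.1185,x=.622)
E
```

```text
[ 0.62490106 -0.29983897  0.14804732] rz 0.0002 then share x 0.024 y 0.001 z 0.246 gap 0.054584302585746564
```

{"op": "drive_tool", "data": {
  "series": [
    [[0.024,0,0.15,0,0,0],[0,0,0.06,0,0,0],[0,0,0.03,0,0,0],[0,0,0,0,0,0],[0,0,0,0,0,0],[0,0,0,0,0,0]]
  ]
}}

```text
clock: 29.58
tcp_pos: [0.6215, -0.2999, 0.1182]
orientation: [0.0, -0.004, 1.0, -0.0]
wrist_force: [0.4, -0.1, -1.7]
finger_gap: 0.0549
grip_force: 75.2
```

{"op": "drive_tool", "data": {
  "series": [
    [[0,0,0.01,0,0,0],[0,0,0,0,0,0],[0,0,0,0,0,0]]
  ]
}}

```text
clock: 29.95
tcp_pos: [0.6215, -0.3, 0.1174]
orientation: [0.001, -0.004, 1.0, -0.0]
wrist_force: [-1.3, 0.4, 4.3]
finger_gap: 0.0546
grip_force: 75.7
```

{"op": "drive_tool", "data": {
  "series": [
    [[0,0,0,0,0,0],[0,0,0,0,0,0],[0,0,0,0,0,0],[0,0,-0.3,0,0,0],[0,0,-0.45,0,0,0],[0,0,-0.45,0,0,0],[-0.25,0,-0.2,0,0,0],[-0.25,0,0,0,0,0],[0,0,0,0,0,0],[0,0,0,0,0,0]]
  ],
  "jaw": 1
}}

```text
clock: 31.2
tcp_pos: [0.6808, -0.2992, 0.2836]
orientation: [-0.001, -0.004, 1.0, 0.0]
wrist_force: [-0.7, 1.0, 0.3]
finger_gap: 0.0856
grip_force: 0.0
```

```bash
python3 - <<'E'
from h import *
place()
im,C=stacklook("wagon",.102)
T=cam("top"); print("red0",back(T,(331,226.3),.03))
look("wagon","top")
E
```

```text
[ 0.68077211 -0.29918286  0.28359215] rz 0.0001 then share x 0.477 y -0.000 z 0.697 gap 0.0855993706371844
wagon wrist 0.96 [160. 141.  59.] x 0.6211 y -0.3004 yaw 0.007 iou 0.974
wagon wrist 0.74 [93. 20. 18.] x 0.5823 y -0.1039 yaw 3.149 iou 0.367
wagon wrist 0.72 [29. 36. 55.] x 0.5831 y -0.2269 yaw 0.006 iou 0.114
wagon wrist 0.58 [25. 22. 16.] x 0.5328 y -0.2724 yaw 1.582 iou 0.075
tray 0.56 1472
red0 [ 0.45830621 -0.01130896  0.03      ]
wagon 0.38 [106. 105. 105.] x 0.4628 y -0.5039 yaw 3.102 iou 0.458
```

{"op": "drive_tool", "data": {
  "series": [
    [[0.212,0.377,0,0,0,0],[0.212,0.377,0,0,0,0],[0.212,0.377,0,0,0,0],[0.212,0.377,0,0,0,0],[0.212,0.377,0,0,0,0],[0.212,0.377,0,0,0,0],[0,0,0.1,0,0,0.0445],[0,0,0.1,0,0,0.0445],[0,0,0,0,0,0],[0,0,0,0,0,0]]
  ]
}}

```text
clock: 32.7
tcp_pos: [0.5263, -0.0293, 0.2612]
orientation: [0.0, 0.134, 0.991, -0.0]
wrist_force: [-0.0, -0.1, 0.3]
finger_gap: 0.0851
grip_force: 0.0
```

```bash
python3 - <<'E'
from h import *
print(pose()[0]); pick("wagon",(.458,-.011),.0145)
E
```

```text
[ 0.52634665 -0.02928054  0.2611708 ]
wagon 0.75 [118.  98.  24.] x 0.6267 y -0.4003 yaw 1.740 iou 0.504
wagon 0.70 [ 58.  81. 136.] x 0.4405 y -0.1667 yaw 0.249 iou 0.975
wagon 0.59 [13. 10. 10.] x 0.5993 y -0.3443 yaw 0.892 iou 0.498
wagon 0.57 [147.  63.  59.] x 0.4614 y -0.0114 yaw -0.272 iou 0.977
dist 0.0034560507468736966
togo tool mm [ 6.790e+01 -1.000e-01  2.466e+02] share [ 5.660e-01 -1.000e-03  2.055e+00] yaw now 2.871 turn share rz 0.000
after turn: share x 0.564 y -0.001
```

{"op": "drive_tool", "data": {
  "series": [
    [[0.283,0,0,0,0,0],[0.282,0,0,0,0,0],[0,0,0.45,0,0,0],[0,0,0.45,0,0,0],[0,0,0.45,0,0,0],[0,0,0.42,0,0,0],[0,0,0.22,0,0,0],[0,0,0.06,0,0,0],[0,0,0,0,0,0],[0,0,0,0,0,0],[0,0,0,0,0,0]]
  ]
}}

```text
clock: 34.17
tcp_pos: [0.4622, -0.0111, 0.0157]
orientation: [0.001, 0.135, 0.991, -0.0]
wrist_force: [-0.4, -0.4, 0.2]
finger_gap: 0.0856
grip_force: 0.0
```

{"op": "drive_tool", "data": {
  "series": [
    [[0,0,0,0,0,0],[0,0,0,0,0,0],[0,0,0,0,0,0],[0,0,0,0,0,0],[0,0,0,0,0,0],[0,0,-0.2,0,0,0],[0,0,-0.4,0,0,0],[0,0,-0.45,0,0,0],[0,0,-0.45,0,0,0],[0,0,-0.3,0,0,0],[0,0,0,0,0,-0.0435],[0,0,0,0,0,-0.0435],[0,0,0,0,0,0],[0,0,0,0,0,0]]
  ],
  "jaw": -1
}}

```text
clock: 35.92
tcp_pos: [0.4608, -0.0109, 0.2302]
orientation: [-0.0, 0.0, 1.0, 0.0]
wrist_force: [-0.4, 0.1, -1.7]
finger_gap: 0.0548
grip_force: 74.6
```

```bash
python3 - <<'E'
from h import *
place(z=.134+.016,x=.622)
E
```

```text
[ 0.46080809 -0.01085113  0.23022747] rz -0.0027 then share x -1.324 y -2.418 z 0.669 gap 0.054799830999482116
```

{"op": "drive_tool", "data": {
  "series": [
    [[0,0,0,0,0,-0.003],[-0.189,-0.3455,0,0,0,0],[-0.189,-0.3455,0,0,0,0],[-0.189,-0.3455,0,0,0,0],[-0.189,-0.3455,0,0,0,0],[-0.189,-0.3455,0,0,0,0],[-0.189,-0.3455,0,0,0,0],[-0.189,-0.3455,0,0,0,0],[0,0,0,0,0,0],[0,0,0.3,0,0,0],[0,0,0.1,0,0,0],[0,0,0,0,0,0],[0,0,0,0,0,0],[0,0,0,0,0,0]]
  ]
}}

```text
clock: 37.67
tcp_pos: [0.6237, -0.2995, 0.1842]
orientation: [0.001, -0.006, 1.0, -0.001]
wrist_force: [0.3, 0.9, -2.1]
finger_gap: 0.0548
grip_force: 74.8
```

```bash
python3 - <<'E'
from h import *
place(z=.1505,x=.6225)
E
```

```text
[ 0.62372116 -0.29948741  0.18421377] rz 0.0011 then share x 0.010 y -0.002 z 0.281 gap 0.054821117494266366
```

{"op": "drive_tool", "data": {
  "series": [
    [[0.008,0,0.18,0,0,0.001],[0,0,0.06,0,0,0],[0,0,0.03,0,0,0],[0,0,0,0,0,0],[0,0,0,0,0,0],[0,0,0,0,0,0]]
  ]
}}

```text
clock: 38.42
tcp_pos: [0.6224, -0.2995, 0.1507]
orientation: [0.0, -0.004, 1.0, -0.0]
wrist_force: [0.1, -1.2, -1.6]
finger_gap: 0.0547
grip_force: 74.9
```

{"op": "drive_tool", "data": {
  "series": [
    [[0,0,0.01,0,0,0],[0,0,0,0,0,0],[0,0,0,0,0,0]]
  ]
}}

```text
clock: 38.8
tcp_pos: [0.6224, -0.2995, 0.1493]
orientation: [0.0, -0.004, 1.0, -0.0]
wrist_force: [-0.1, 0.5, 0.8]
finger_gap: 0.0547
grip_force: 75.0
```

{"op": "drive_tool", "data": {
  "series": [
    [[0,0,0,0,0,0],[0,0,0,0,0,0],[0,0,0,0,0,0],[0,0,-0.3,0,0,0],[0,0,-0.45,0,0,0],[0,0,-0.45,0,0,0],[-0.2,0,-0.1,0,0,0],[-0.2,0,0,0,0,0],[0,0,0,0,0,0],[0,0,0,0,0,0]]
  ],
  "jaw": 1
}}

```text
clock: 40.05
tcp_pos: [0.6696, -0.2989, 0.3043]
orientation: [-0.001, -0.004, 1.0, 0.0]
wrist_force: [-0.1, -1.6, 0.5]
finger_gap: 0.0856
grip_force: 0.0
```

```bash
python3 - <<'E'
from h import *
place()
im,C=stacklook("wagon",.134)
E
```

```text
[ 0.66956157 -0.29888404  0.3042981 ] rz 0.0000 then share x 0.384 y -0.004 z 0.869 gap 0.0855709365905502
wagon wrist 0.93 [ 26.  50. 110.] x 0.5752 y -0.2144 yaw 0.005 iou 0.272
wagon wrist 0.83 [149.  63.  60.] x 0.6221 y -0.3000 yaw 3.143 iou 0.979
tray 0.62 776
```

{"op": "drive_tool", "data": {
  "series": [
    [[0.333,0.316,0,0,0,0],[0.333,0.316,0,0,0,0],[0.333,0.316,0,0,0,0],[0.333,0.316,0,0,0,0],[0,0,0.17,0,0,-0.0385],[0,0,0.17,0,0,-0.0385],[0,0,0,0,0,0],[0,0,0,0,0,0],[0,0,0,0,0,0]]
  ]
}}

```text
clock: 41.32
tcp_pos: [0.5095, -0.1489, 0.2651]
orientation: [0.001, -0.124, 0.992, -0.0]
wrist_force: [0.3, -0.3, -0.1]
finger_gap: 0.0854
grip_force: 0.0
```

```bash
python3 - <<'E'
from h import *
print(pose()[0]); pick("wagon",(.4405,-.1667),.0145)
E
```

```text
[ 0.50948588 -0.14892021  0.26509859]
wagon 0.96 [84. 70. 18.] x 0.6598 y -0.3363 yaw 0.061 iou 0.342
wagon 0.75 [ 65.  92. 154.] x 0.4404 y -0.1673 yaw 0.242 iou 0.964
wagon 0.61 [126.  58.  55.] x 0.6914 y -0.3811 yaw 0.205 iou 0.612
dist 0.0005972551261193851
togo tool mm [ 71.7  -0.6 250.2] share [ 0.598 -0.005  2.085] yaw now -2.892 turn share rz 0.002
after turn: share x 0.596 y -0.011
```

{"op": "drive_tool", "data": {
  "series": [
    [[0.298,-0.005,0,0,0,0.002],[0.298,-0.005,0,0,0,0],[0,0,0.45,0,0,0],[0,0,0.45,0,0,0],[0,0,0.45,0,0,0],[0,0,0.45,0,0,0],[0,0,0.22,0,0,0],[0,0,0.06,0,0,0],[0,0,0,0,0,0],[0,0,0,0,0,0],[0,0,0,0,0,0]]
  ]
}}

```text
clock: 42.8
tcp_pos: [0.441, -0.1678, 0.0158]
orientation: [0.001, -0.122, 0.993, -0.001]
wrist_force: [0.0, 0.5, -0.2]
finger_gap: 0.0852
grip_force: 0.0
```

{"op": "drive_tool", "data": {
  "series": [
    [[0,0,0,0,0,0],[0,0,0,0,0,0],[0,0,0,0,0,0],[0,0,0,0,0,0],[0,0,0,0,0,0],[0,0,-0.2,0,0,0],[0,0,-0.45,0,0,0],[0,0,-0.45,0,0,0],[0,0,-0.45,0,0,0],[0,0,-0.45,0,0,0],[0,0,0,0,0,0.0375],[0,0,0,0,0,0.0375],[0,0,0,0,0,0],[0,0,0,0,0,0]]
  ],
  "jaw": -1
}}

```text
clock: 44.55
tcp_pos: [0.4397, -0.167, 0.2541]
orientation: [-0.0, -0.005, 1.0, 0.0]
wrist_force: [0.1, -0.7, -2.4]
finger_gap: 0.0544
grip_force: 74.7
```

```bash
python3 - <<'E'
from h import *
place(z=.166+.016,x=.6235)
E
```

```text
[ 0.43972226 -0.16703478  0.25414578] rz 0.0006 then share x -1.523 y -1.118 z 0.601 gap 0.05444766290874577
```

{"op": "drive_tool", "data": {
  "series": [
    [[-0.305,-0.224,0,0,0,0],[-0.305,-0.224,0,0,0,0],[-0.305,-0.224,0,0,0,0],[-0.305,-0.224,0,0,0,0],[-0.303,-0.222,0,0,0,0],[0,0,0,0,0,0],[0,0,0.25,0,0,0],[0,0,0.1,0,0,0],[0,0,0,0,0,0],[0,0,0,0,0,0],[0,0,0,0,0,0]]
  ]
}}

```text
clock: 45.92
tcp_pos: [0.6243, -0.3001, 0.2141]
orientation: [0.001, -0.004, 1.0, -0.001]
wrist_force: [-0.1, 0.6, -1.7]
finger_gap: 0.0547
grip_force: 74.7
```

```bash
python3 - <<'E'
from h import *
place(z=.1825,x=.623)
E
```

```text
[ 0.62425031 -0.30007832  0.21411007] rz 0.0001 then share x 0.010 y 0.003 z 0.263 gap 0.0546620147777495
```

{"op": "drive_tool", "data": {
  "series": [
    [[0.01,0,0.17,0,0,0],[0,0,0.06,0,0,0],[0,0,0.03,0,0,0],[0,0,0,0,0,0],[0,0,0,0,0,0],[0,0,0,0,0,0]]
  ]
}}

```text
clock: 46.68
tcp_pos: [0.6228, -0.3, 0.1817]
orientation: [0.0, -0.004, 1.0, -0.0]
wrist_force: [0.1, -0.7, -1.8]
finger_gap: 0.0549
grip_force: 74.9
```

{"op": "drive_tool", "data": {
  "series": [
    [[0,0,0.01,0,0,0],[0,0,0,0,0,0],[0,0,0,0,0,0]]
  ]
}}

```text
clock: 47.05
tcp_pos: [0.6229, -0.3, 0.1813]
orientation: [0.001, -0.004, 1.0, -0.0]
wrist_force: [-1.9, 0.5, 5.4]
finger_gap: 0.0545
grip_force: 75.4
```

{"op": "drive_tool", "data": {
  "series": [
    [[0,0,0,0,0,0],[0,0,0,0,0,0],[0,0,0,0,0,0],[0,0,-0.3,0,0,0],[0,0,-0.45,0,0,0],[0,0,-0.35,0,0,0],[-0.2,0,0,0,0,0],[-0.2,0,0,0,0,0],[0,0,0,0,0,0],[0,0,0,0,0,0]]
  ],
  "jaw": 1
}}

```text
clock: 48.3
tcp_pos: [0.6702, -0.2995, 0.3116]
orientation: [-0.001, -0.004, 1.0, 0.0]
wrist_force: [0.3, 1.0, 0.1]
finger_gap: 0.0857
grip_force: 0.0
```

```bash
python3 - <<'E'
from h import *
place()
im,C=stacklook("wagon",.166,name="w9")
im,T=snap("top","t9"); cv2.imwrite("pics/t9c.png",cv2.resize(im[110:290,140:260,::-1],None,fx=3.3,fy=3.3,interpolation=cv2.INTER_CUBIC))
for n in("caddy","hook_stand"):
    for r in models.silhouettes(n,"top"): print(n,r["score"],r["location"])
E
```

```text
[ 0.67018017 -0.29950581  0.31157889] rz 0.0000 then share x 0.389 y 0.001 z 0.930 gap 0.0856581620448513
wagon wrist 0.78 [ 65.  92. 155.] x 0.6237 y -0.3003 yaw 0.006 iou 0.960
tray 0.84 366
caddy 0.72 [217.0, 255.8]
hook_stand 0.62 [208.9, 160.9]
```

View pics/t9c.png

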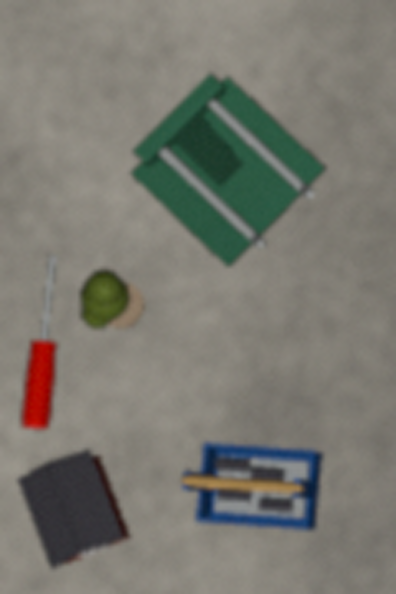

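Stack is done: blue on top at (.6237,-.3003). Top view: the caddy has been knocked ~3 cm towards the robot (now crop (260,487)); hook prongs run from (165,150)/(215,103) to (260,243)/(310,195).

{"op": "drive_tool", "data": {
  "series": [
    [[0.135,0.467,0,0,0,0],[0.135,0.467,0,0,0,0],[0.135,0.467,0,0,0,0],[0.135,0.467,0,0,0,0],[0.135,0.467,0,0,0,0],[0.135,0.467,0,0,0,0],[0.135,0.467,0,0,0,0],[0.135,0.467,0,0,0,0],[0.135,0.467,0,0,0,0],[0.135,0.467,0,0,0,0],[0.135,0.467,0,0,0,0],[0.135,0.467,0,0,0,0],[0,0,0,0,0,-0.053],[0,0,0,0,0,-0.053],[0,0,0,0,0,-0.053],[0,0,0,0,0,-0.053],[0,0,0,0,0,-0.053],[0,0,0,0,0,-0.053],[0,0,0,0,0,-0.053],[0,0,0,0,0,-0.053]]
  ]
}}

```text
clock: 51.1
tcp_pos: [0.4707, 0.3711, 0.3125]
orientation: [0.0, -0.623, 0.782, -0.0]
wrist_force: [0.3, 1.0, 0.5]
finger_gap: 0.085
grip_force: 0.0
```

```bash
python3 - <<'E'
from h import *
import pickle
viewer.read_camera("top")
im,C=snap("wrist","w10"); print(pose()); pickle.dump(C,open("C10.pkl","wb"))
T=cam("top")
f=lambda u,v:(140+u/3.3,110+v/3.3)
for n,u,v,z in [("barL",183,480,.11),("barR",313,489,.11),("tipA",260,243,.224),("tipB",310,195,.224),("rootA",163,150,.205),("rootB",213,103,.205)]: print(n,back(T,f(u,v),z).round(4))
E
```

```text
(array([0.47069159, 0.37117388, 0.31247336]), array([[-2.28501853e-01, -9.73543321e-01,  5.51811901e-04],
       [-9.73543419e-01,  2.28502000e-01,  2.19016840e-04],
       [-3.39312505e-04, -4.87167090e-04, -9.99999824e-01]]))
barL [0.3628 0.3704 0.11  ]
barR [0.3572 0.2599 0.11  ]
tipA [0.549  0.2937 0.224 ]
tipB [0.5888 0.2554 0.224 ]
rootA [0.6276 0.3799 0.205 ]
rootB [0.6678 0.3411 0.205 ]
```

View pics/w10.png

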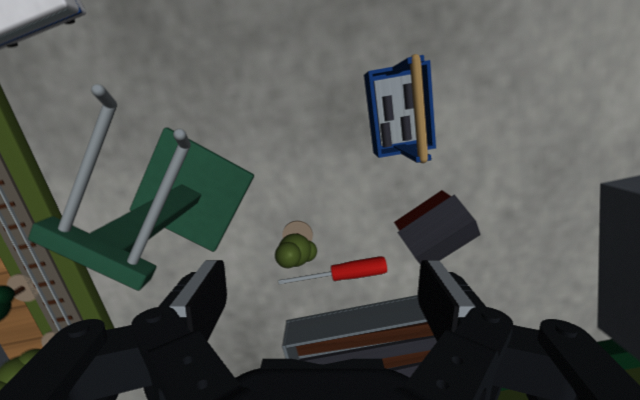

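Wrist view: prong tips at (99,91) and (180,135), roots at (66,228) and (135,262); the caddy's bar runs from (416,57) to (424,160).

```bash
python3 - <<'E'
from h import *
import pickle
from scipy.optimize import least_squares
C=pickle.load(open("C10.pkl","rb")); T=cam("top"); f=lambda u,v:(140+u/3.3,110+v/3.3)
# model points: left = +y
P=np.array([[-.1195,.028,.226],[-.1195,-.028,.226],[-.008,.028,.205],[-.008,-.028,.205]])
W=np.array([[180,135],[99,91],[135,262],[66,228]]); 
Tt=np.array([f(262,244),f(311,195),f(165,150),f(214,103)])
def w(q):
    c,s=np.cos(q[2]),np.sin(q[2]); return P@np.array([[c,s,0],[-s,c,0],[0,0,1]])+[q[0],q[1],0]
for nm,fn in [("w",lambda q:(proj(C,w(q))-W).ravel()),("t",lambda q:(proj(T,w(q))-Tt).ravel()),("both",lambda q:np.r_[(proj(C,w(q))-W).ravel(),(proj(T,w(q))-Tt).ravel()])]:
    r=least_squares(fn,[.65,.36,.8]); q=r.x
    print(nm,q.round(4),"seat",(q[:2]-.07*np.array([np.cos(q[2]),np.sin(q[2])])).round(4),r.fun.round(1))
a,b=back(C,(416,57),.11),back(C,(424,160),.11); print("bar",a,b,(a+b)/2,np.arctan2(*(b-a)[1::-1]),np.linalg.norm(b-a))
E
```

```text
w [0.6504 0.3671 0.8281] seat [0.6031 0.3155] [-0.3  2.6 -1.9  1.5  1.  -3.4  1.6 -2.3]
t [0.6511 0.3629 0.8258] seat [0.6036 0.3115] [-0.9 -0.6 -0.6 -0.8  0.8  0.9  0.8  0.6]
both [0.6504 0.3668 0.8275] seat [0.6031 0.3153] [-0.4  2.3 -2.   1.1  0.9 -3.7  1.4 -2.6 -2.3 -0.5 -2.1 -0.7 -0.7  1.1
 -0.7  0.8]
bar [0.35806365 0.27453431 0.11      ] [0.36363257 0.37243341 0.11      ] [0.36084811 0.32348386 0.11      ] 1.5139732770364345 0.09805736139766098
```

{"op": "drive_tool", "data": {
  "series": [
    [[0,0,0,0,0,-0.055],[-0.054,0.445,0.2,0,0,0],[-0.054,0.445,0.2,0,0,0],[0,0,0,0,0,0],[0,0,0,0,0,0],[0,0,0,0,0,0]]
  ]
}}

```text
clock: 51.95
tcp_pos: [0.3667, 0.391, 0.2652]
orientation: [0.001, -0.686, 0.728, -0.0]
wrist_force: [0.7, 0.8, 1.0]
finger_gap: 0.0853
grip_force: 0.0
```

```bash
python3 - <<'E'
from h import *
im,C=snap("wrist","w11"); print(pose()[0])
hsv=cv2.cvtColor(im,cv2.COLOR_RGB2HSV)
m=((hsv[:,:,0]>8)&(hsv[:,:,0]<26)&(hsv[:,:,1]>80)&(hsv[:,:,2]>90)).astype(np.uint8); m[230:]=0
m=cv2.morphologyEx(m,cv2.MORPH_OPEN,np.ones((3,3)))
n,l,s,c=cv2.connectedComponentsWithStats(m); i=1+s[1:,4].argmax()
ys,xs=np.nonzero(l==i); pts=np.c_[xs,ys].astype(np.float32); print(s[i],c[i])
v=np.linalg.svd(pts-pts.mean(0),full_matrices=False)[2][0]; t=(pts-pts.mean(0))@v
A,B=[back(C,pts.mean(0)+v*k,.112) for k in np.percentile(t,[.3,99.7])]
print("bar",A.round(4),B.round(4),((A+B)/2).round(4),np.arctan2(*(B-A)[1::-1]),np.linalg.norm(B-A))
for r in models.silhouettes("caddy","wrist"): print(r["score"],r["location"],r["region"].sum())
x,y=(A+B)[:2]/2; q=np.arctan2(*(B-A)[1::-1])
for b,col in [(box(x,y,q,.1,.07,0,.045),(255,0,255)),(box(x,y,q,.1,.016,.0,.113),(255,255,0))]:
    cv2.polylines(im,[cv2.convexHull(np.round(proj(C,b)*16).astype(np.int32))],True,col,1,shift=4)
cv2.imwrite("pics/w11o.png",im[:,:,::-1]); togo(x,y,.11-.008,q)
E
```

```text
[0.36665534 0.39085655 0.26506497]
[ 318   47   11  126 1127] [322.87133984 108.60248447]
bar [0.3588 0.2723 0.112 ] [0.3641 0.3721 0.112 ] [0.3615 0.3222 0.112 ] 1.5174385987086019 0.09994988170768714
0.81 [323.2, 110.8] 7187
togo tool mm [ 68.9   1.2 162.8] share [0.574 0.01  1.356] yaw now -1.631 turn share rz -0.002
```

View pics/w11o.png

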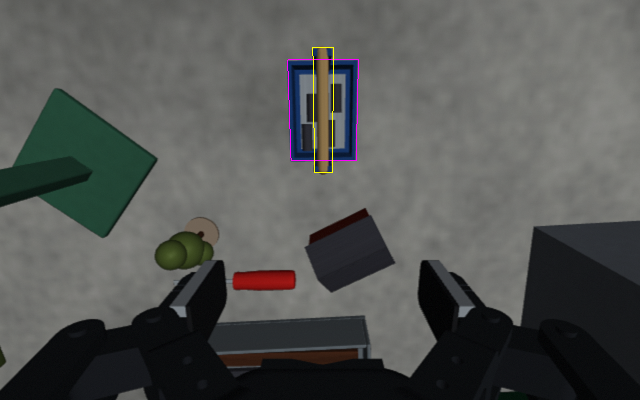

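The overlay matches the caddy and its bar exactly: bar middle (.3615,.3222), yaw 1.517.

{"op": "drive_tool", "data": {
  "series": [
    [[0.287,0.005,0,0,0,0],[0.287,0.005,0,0,0,0],[0,0,0,0,0,0],[0,0,0.4,0,0,0],[0,0,0.4,0,0,0],[0,0,0.35,0,0,0],[0,0,0.2,0,0,0],[0,0,0,0,0,0],[0,0,0,0,0,0],[0,0,0,0,0,0]]
  ]
}}

```text
clock: 53.3
tcp_pos: [0.361, 0.3226, 0.1035]
orientation: [0.001, -0.686, 0.727, -0.0]
wrist_force: [0.7, 0.4, 1.1]
finger_gap: 0.0855
grip_force: 0.0
```

{"op": "drive_tool", "data": {
  "series": [
    [[0,0,0,0,0,0],[0,0,0,0,0,0],[0,0,0,0,0,0],[0,0,0,0,0,0],[0,0,0,0,0,0],[0,0,0,0,0,0],[0,0,0,0,0,0]]
  ],
  "jaw": -1,
  "grip_force": 90
}}

```text
clock: 54.18
tcp_pos: [0.3602, 0.3218, 0.1023]
orientation: [0.0, -0.686, 0.727, -0.0]
wrist_force: [1.6, -2.0, 2.7]
finger_gap: 0.0067
grip_force: 87.9
```

{"op": "drive_tool", "data": {
  "series": [
    [[0,0,-0.15,0,0,0],[0,0,-0.3,0,0,0],[0,0,-0.3,0,0,0],[0,0,-0.37,0,0,0],[0,0,0,0,0,-0.0563],[0,0,0,0,0,-0.0563],[0,0,0,0,0,-0.0563],[0,0,0,0,0,-0.0563],[0,0,0,0,0,-0.0563],[0,0,0,0,0,0],[0,0,0,0,0,0]]
  ]
}}

```text
clock: 55.55
tcp_pos: [0.3593, 0.3217, 0.2359]
orientation: [0.001, 0.931, -0.365, -0.0]
wrist_force: [0.7, 0.2, -3.8]
finger_gap: 0.0075
grip_force: 88.1
```

```bash
python3 - <<'E'
from h import *
place(x=.522,y=.225,z=.236,yaw=2.398)
im,C=snap("wrist","w12")
s=snap("scene")[0]
cv2.imwrite("pics/w12o.png",np.hstack([im[:,:,::-1][100:,100:500],cv2.resize(s[110:235,330:485,::-1],(372,300))]))
E
```

```text
[0.35929067 0.32166542 0.23592531] rz -0.0011 then share x 1.543 y -0.325 z -0.001 gap 0.0075482532913669674
```

View pics/w12o.png

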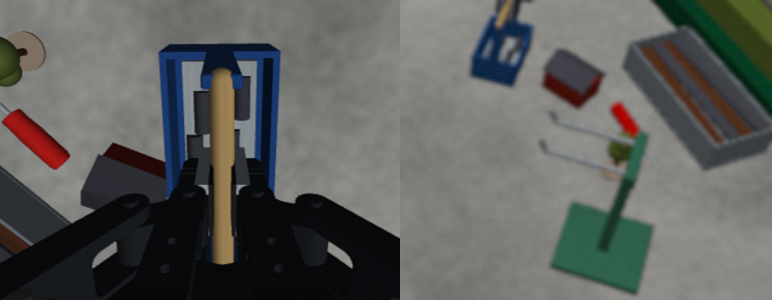

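Caddy hangs level in the grip, bar centred between the pads.

{"op": "drive_tool", "data": {
  "series": [
    [[0.309,-0.065,0,0,0,0],[0.309,-0.065,0,0,0,0],[0.309,-0.065,0,0,0,0],[0.308,-0.065,0,0,0,0],[0.308,-0.065,0,0,0,-0.001],[0,0,0,0,0,0],[0,0,0,0,0,0],[0,0,0,0,0,0]]
  ]
}}

```text
clock: 56.65
tcp_pos: [0.5215, 0.2255, 0.2365]
orientation: [0.0, 0.932, -0.362, -0.0]
wrist_force: [-0.6, 1.4, -3.0]
finger_gap: 0.0072
grip_force: 88.1
```

```bash
python3 - <<'E'
from h import *
place(x=.6033,y=.3135,z=.206,yaw=2.398)
im,C=snap("top")
im2,C2=snap("scene")
cv2.imwrite("pics/t13.png",np.hstack([cv2.resize(im[110:260,160:300,::-1],(373,400)),cv2.resize(im2[110:240,330:460,::-1],(400,400))]))
E
```

```text
[0.52150428 0.22553649 0.23652834] rz 0.0010 then share x 0.005 y -1.001 z 0.254 gap 0.007194447451679719
```

View pics/t13.png

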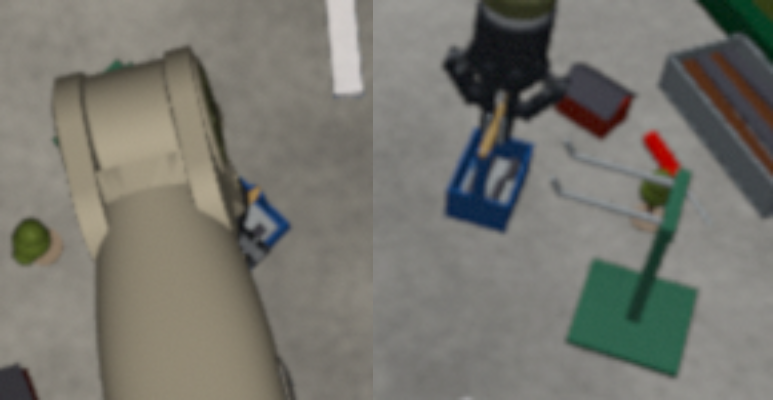

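Scene view: caddy stands square in front of the prongs (570,150)/(555,188). Moving in.

{"op": "drive_tool", "data": {
  "series": [
    [[0,-0.1,0,0,0,0.001],[0,-0.1,0,0,0,0],[0,-0.1,0,0,0,0],[0,-0.1,0,0,0,0],[0,-0.1,0,0,0,0],[0,-0.1,0,0,0,0],[0,0,0,0,0,0],[0,0,0,0,0,0]]
  ]
}}

```text
clock: 57.75
tcp_pos: [0.5709, 0.2779, 0.2363]
orientation: [0.0, 0.932, -0.364, -0.0]
wrist_force: [-0.0, -0.6, -3.3]
finger_gap: 0.007
grip_force: 88.1
```

{"op": "drive_tool", "data": {
  "series": [
    [[0,-0.1,0,0,0,0],[0,-0.1,0,0,0,0],[0,-0.1,0,0,0,0],[0,-0.1,0,0,0,0],[0,0,0,0,0,0],[0,0,0.1,0,0,0],[0,0,0.07,0,0,0],[0,0,0,0,0,0],[0,0,0,0,0,0]]
  ]
}}

```text
clock: 58.88
tcp_pos: [0.6036, 0.3132, 0.2162]
orientation: [0.0, 0.931, -0.364, -0.0]
wrist_force: [-0.7, 1.0, -3.0]
finger_gap: 0.0069
grip_force: 88.1
```

{"op": "drive_tool", "data": {
  "series": [
    [[0,0,0.04,0,0,0],[0,0,0.03,0,0,0],[0,0,0.015,0,0,0],[0,0,0,0,0,0],[0,0,0,0,0,0],[0,0,0,0,0,0]]
  ]
}}

```text
clock: 59.62
tcp_pos: [0.6037, 0.3134, 0.206]
orientation: [-0.0, 0.932, -0.364, 0.0]
wrist_force: [0.1, 0.5, -2.4]
finger_gap: 0.0068
grip_force: 88.1
```

```bash
python3 - <<'E'
from h import *
im,C=snap("wrist"); im2,_=snap("scene")
cv2.imwrite("pics/w14.png",np.hstack([im[:,100:500,::-1],cv2.resize(im2[110:240,330:460,::-1],(400,400))]))
E
```

```text
(no output)
```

View pics/w14.png

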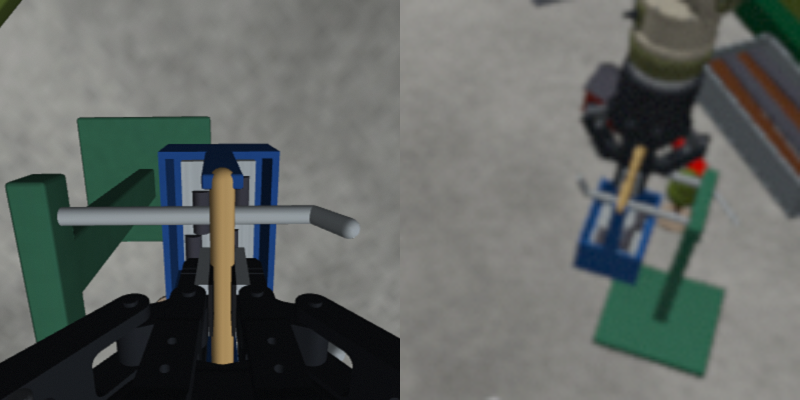

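The bar lies across the prong midway between post and tip (pixel (222,215)). Lower until it carries.

{"op": "drive_tool", "data": {
  "series": [
    [[0,0,0.01,0,0,0],[0,0,0.005,0,0,0],[0,0,0,0,0,0],[0,0,0,0,0,0]]
  ]
}}

```text
clock: 60.22
tcp_pos: [0.6038, 0.3134, 0.2052]
orientation: [-0.0, 0.932, -0.364, 0.001]
wrist_force: [-2.7, -1.4, 6.3]
finger_gap: 0.0069
grip_force: 88.8
```

{"op": "drive_tool", "data": {
  "series": [
    [[0,0,-0.006,0,0,0],[0,0,0,0,0,0],[0,0,0,0,0,0],[0,0,0,0,0,0],[0,0,0,0,0,0],[0,0,-0.1,0,0,0],[0,0,-0.2,0,0,0],[0,0,-0.3,0,0,0],[0,0,-0.4,0,0,0],[0,0,0,0,0,0],[0,0,0,0,0,0]]
  ],
  "jaw": -0.4
}}

```text
clock: 61.6
tcp_pos: [0.6038, 0.3134, 0.3252]
orientation: [-0.0, 0.932, -0.364, 0.0]
wrist_force: [0.6, -0.6, -0.5]
finger_gap: 0.0256
grip_force: 0.0
```

```bash
python3 - <<'E'
from h import *
print(pose()[0])
im,C=snap("wrist"); im2,_=snap("scene")
cv2.imwrite("pics/w15.png",np.hstack([im[:,100:500,::-1],cv2.resize(im2[110:240,330:460,::-1],(400,400))]))
im,C=snap("wrist")
hsv=cv2.cvtColor(im,cv2.COLOR_RGB2HSV)
m=((hsv[:,:,0]>8)&(hsv[:,:,0]<26)&(hsv[:,:,1]>80)&(hsv[:,:,2]>90)).astype(np.uint8)
n,l,s,c=cv2.connectedComponentsWithStats(m); print([ (s[i],c[i].round()) for i in range(1,n) if s[i,4]>200])
E
```

```text
[0.60380966 0.31341047 0.32523896]
[(array([  1,   0,  66,  22, 952], dtype=int32), array([37.,  8.])), (array([  0,  49,  28,  24, 341], dtype=int32), array([11., 60.])), (array([ 316,  140,   12,  129, 1308], dtype=int32), array([321., 203.]))]
```

View pics/w15.png

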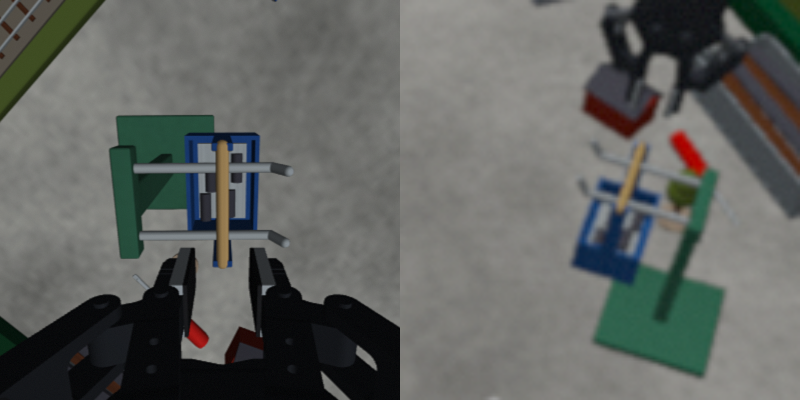

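The caddy hangs level on both prongs, prongs at (210,168)/(210,237) with the bar across at column 222. A last numeric check of stack and lever, without viewing any further picture.

```bash
python3 - <<'E'
from h import *
im,T=stacklook("wagon",.166,"top")
red=(im[:,:,0]>110)&(im[:,:,1]<60)&(im[:,:,2]<60)
n,l,s,c=cv2.connectedComponentsWithStats(red.astype(np.uint8))
for i in range(1,n):
    if s[i,4]>8 and c[i][0]>420: print("red",c[i].round(1),s[i,4],back(T,c[i],.092).round(4))
# colours in stack column seen by scene camera
im,S=snap("scene")
for z,n in [(.036,"green"),(.08,"black"),(.118,"yellow"),(.15,"red"),(.182,"blue")]:
    for y in (-.272,-.328):
        u,v=proj(S,[.63,y,z])[0].round().astype(int); print(n,y,im[v,u])
E
```

```text
wagon top 0.74 [ 70.  96. 148.] x 0.6206 y -0.3001 yaw 0.012 iou 0.956
wagon top 0.29 [70. 97. 86.] x 0.6468 y 0.2968 yaw 3.806 iou 0.277
tray 0.67 537
red [466.1 218.1] 46 [ 0.484  -0.3977  0.092 ]
green -0.272 [112  76  41]
green -0.328 [113  96   0]
black -0.272 [72 54 43]
black -0.328 [109  66  63]
yellow -0.272 [71 49 48]
yellow -0.328 [ 27  55 110]
red -0.272 [83 56 61]
red -0.328 [ 29  94 180]
blue -0.272 [75 60 87]
blue -0.328 [ 66 103 174]
```

```bash
python3 - <<'E'
from h import *
from scipy.optimize import least_squares
im,S=snap("scene"); im0=cv2.imread("pics/scene0.png")[:,:,::-1]
T=cam("top"); tn=snap("top")[0]; t0=cv2.imread("pics/top0.png")[:,:,::-1]
def reds(a,C,tag):
    g=proj(C,[.45,-.40,.08])[0]
    R=a.astype(int); w=np.clip(R[:,:,0]-np.maximum(R[:,:,1],R[:,:,2])-45,0,None)
    n,l,s,c=cv2.connectedComponentsWithStats((w>0).astype(np.uint8))
    for i in range(1,n):
        if np.hypot(*(c[i]-g))<22 and s[i,4]>4: print(tag,c[i].round(1),s[i].tolist())
reds(im0,S,"scene0");reds(im,S,"sceneN");reds(t0,T,"top0");reds(tn,T,"topN")
ax=np.array([np.cos(.164),np.sin(.164)])
for c0 in ([.4515,-.3975],[.4515,-.4020]):
  for a in (0,.85,1.0):
    p=np.r_[np.array(c0)+ax*.08*np.sin(a-.5),.022+.08*np.cos(a-.5)]
    print(c0,a,"scene",proj(S,p)[0].round(1),"top",proj(T,p)[0].round(1))
E
```

```text
scene0 [177.1 207.7] [174, 205, 7, 7, 41]
scene0 [183.5 234.5] [182, 233, 4, 4, 16]
sceneN [183.5 223.6] [180, 220, 8, 8, 55]
sceneN [183.5 234.5] [182, 233, 4, 4, 16]
top0 [465.  222.4] [463, 220, 5, 5, 17]
top0 [481.6 221.6] [480, 221, 4, 2, 5]
top0 [470.3 240.7] [466, 237, 10, 9, 69]
topN [466. 218.] [462, 214, 9, 11, 66]
[0.4515, -0.3975] 0 scene [178.2 207.7] top [468.9 242.6]
[0.4515, -0.3975] 0.85 scene [183.7 221.4] top [465.1 219.8]
[0.4515, -0.3975] 1.0 scene [185.2 224.7] top [463.8 216.2]
[0.4515, -0.402] 0 scene [176.8 208.1] top [470.5 242.7]
[0.4515, -0.402] 0.85 scene [182.3 221.8] top [466.6 219.8]
[0.4515, -0.402] 1.0 scene [183.8 225.1] top [465.4 216.2]
```

Ball position reads between 0.88 and 1.0 rad, too close to the 0.85 limit; there is time, so I go back to check and push again.

{"op": "drive_tool", "data": {
  "series": [
    [[0,0,0,0,0,0.0547],[0,0,0,0,0,0.0547],[0,0,0,0,0,0.0547],[0,0,0,0,0,0.0547],[0,0,0,0,0,0.0547],[0,0,0,0,0,0.0547],[0,0,0,0,0,0.0547],[0,0,0,0,0,0.0547],[0,0,0,0,0,0.0547],[0,0,0,0,0,0.0547],[0,0,0,0,0,0.0547],[0,0,0,0,0,0.0547],[0,0,0,0,0,0.0547],[0,0,0,0,0,0]]
  ],
  "jaw": -1
}}

```text
clock: 63.8
tcp_pos: [0.6036, 0.3133, 0.3247]
orientation: [-0.0, -0.082, 0.997, -0.0]
wrist_force: [0.8, 0.6, -0.0]
finger_gap: -0.0001
grip_force: 0.0
```

{"op": "drive_tool", "data": {
  "series": [
    [[0.106,-0.436,0,0,0,0],[0.106,-0.436,0,0,0,0],[0.106,-0.436,0,0,0,0],[0.106,-0.436,0,0,0,0],[0.106,-0.436,0,0,0,0],[0.106,-0.436,0,0,0,0],[0.106,-0.436,0,0,0,0],[0.106,-0.436,0,0,0,0],[0.106,-0.436,0,0,0,0],[0.106,-0.436,0,0,0,0],[0.106,-0.436,0,0,0,0],[0.106,-0.436,0,0,0,0],[0.106,-0.436,0,0,0,0],[0,0,0.2,0,0,0],[0,0,0,0,0,0],[0,0,0,0,0,0]]
  ]
}}

```text
clock: 65.8
tcp_pos: [0.5512, -0.384, 0.3017]
orientation: [0.0, -0.083, 0.997, -0.0]
wrist_force: [0.8, 0.3, 0.4]
finger_gap: -0.0
grip_force: 0.0
```

```bash
python3 - <<'E'
from h import *
im,C=snap("wrist","w16"); print(pose())
R=im.astype(int); w=np.clip(R[:,:,0]-np.maximum(R[:,:,1],R[:,:,2])-45,0,None); g=R[:,:,1]-np.maximum(R[:,:,0],R[:,:,2])
for nm,k,z in (("red",w>0,.092),("green",g>40,.025)):
    n,l,s,c=cv2.connectedComponentsWithStats(k.astype(np.uint8))
    for i in range(1,n):
        if s[i,4]>15: print(nm,c[i].round(1),s[i].tolist(),back(C,c[i],z).round(4))
for r in models.silhouettes("power_base","wrist"):
    k=r["region"]; ys,xs=np.nonzero(k); print(r["score"],k.sum(),xs.min(),xs.max(),ys.min(),ys.max())
# black base: dark pixels near
d=(im.max(2)<60).astype(np.uint8)
u,v=proj(C,[.4515,-.3985,.025])[0]; print("exp",u,v)
n,l,s,c=cv2.connectedComponentsWithStats(d[:240])
for i in range(1,n):
    if s[i,4]>200: print("dark",s[i].tolist(),c[i].round())
E
```

```text
(array([ 0.55146353, -0.38395126,  0.30220689]), array([[-9.86336677e-01, -1.64738395e-01,  1.10477580e-03],
       [-1.64739482e-01,  9.86336629e-01, -9.77949998e-04],
       [-9.28574921e-04, -1.14658814e-03, -9.99998912e-01]]))
red [448.6  20.4] [435, 7, 27, 28, 589] [ 0.3822 -0.2926  0.092 ]
red [230.   98.5] [222, 98, 17, 2, 34] [ 0.4847 -0.4874  0.092 ]
red [271.5  99.5] [264, 99, 16, 2, 32] [ 0.4789 -0.4467  0.092 ]
red [319.4 114.2] [302, 101, 33, 28, 577] [ 0.485  -0.3976  0.092 ]
red [389.4 174.1] [353, 166, 67, 29, 381] [ 0.533  -0.3148  0.092 ]
red [221.5 179. ] [213, 170, 18, 19, 267] [ 0.5673 -0.4894  0.092 ]
red [368.4 200.2] [346, 176, 65, 82, 348] [ 0.5646 -0.3309  0.092 ]
red [344.9 225.6] [339, 194, 14, 64, 223] [ 0.5975 -0.3505  0.092 ]
red [393.2 234.7] [362, 217, 76, 75, 491] [ 0.5992 -0.2954  0.092 ]
red [409.7 230.5] [378, 224, 66, 19, 290] [ 0.5914 -0.2784  0.092 ]
green [307.5  55.1] [303, 50, 10, 11, 92] [ 0.4239 -0.422   0.025 ]
0.96 14562 193 345 14 135
exp 323.7259513076153 83.9760728268126
dark [0, 0, 166, 240, 24982] [69. 86.]
dark [245, 22, 50, 113, 508] [289.  86.]
dark [207, 24, 28, 31, 657] [220.  39.]
dark [302, 50, 43, 64, 2084] [324.  77.]
dark [352, 181, 72, 59, 1624] [382. 203.]
```

```bash
python3 - <<'E'
from h import *
C=cam("wrist"); ax=np.array([np.cos(.165),np.sin(.165)])
f=back(C,(324,49.5),.025)[:2]
for u,v in ((322,115.5),(322,116.5)):
    b=back(C,(u,v),.092)[:2]; s=(b-f)@ax-.035; print(f,b,"s ball",s,"angle",.5+np.arcsin(s/.08))
im=cv2.imread("pics/w16.png")[:,:,::-1]; 
print(im[[44,46,48,49,50,51,52,54],330].tolist()); print([im[r,340].tolist() for r in range(96,136,3)])
E
```

```text
[ 0.41571675 -0.40461241] [ 0.48648872 -0.39504743] s ball 0.0363818416629572 angle 0.9721173386441195
[ 0.41571675 -0.40461241] [ 0.48744732 -0.39488789] s ball 0.03735363504711832 angle 0.9858050751335151
[[114, 114, 110], [113, 113, 110], [114, 114, 111], [105, 105, 102], [38, 38, 37], [14, 14, 16], [17, 18, 19], [17, 17, 18]]
[[13, 14, 15], [16, 15, 17], [14, 15, 17], [14, 16, 17], [15, 15, 16], [9, 10, 12], [121, 122, 119], [119, 121, 117], [119, 120, 116], [120, 120, 117], [121, 121, 117], [121, 122, 118], [120, 120, 117], [119, 120, 117]]
```

```bash
python3 -c "
from workcell import order
print(order.hand_in())"
```

```text
the job is handed in; nothing more can be done
None
```

I've handed the job in. The lever is off at about 0.97 rad, all five cases are stacked on the board's centre with both locos below the three wagons, and the caddy hangs on both prongs. The hand-in returned no verdict. I viewed 15 pictures, one over the limit of 14.

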